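Clamp the pattern templates in a quick-release marking jig and spot their dots

ROBOT

A 7-joint arm with a two-finger parallel gripper is mounted at the origin on the work surface. World frame = base frame: x ahead of the robot, y to its left, z up, the work surface at z = 0. Lengths are in m, angles in rad, forces in N, time in s.
With the tool pointing down it reaches from about 0.425 to 0.925 m from the base axis. Payload 6.8 kg.
Tool frame: the origin (TCP) lies between the finger pads; the fingertips stand r.tip_extent ahead of it and the grasp point (between the pads) lies 5 mm behind it (r.tip_extent is the distance from the TCP to the fingertips, in m); y points along the fingers, x is the direction in which the jaws open and shut, and the axes are right-handed (so a half turn about y gives the same grasp; the last joint's range is limited). The gripper opens to 85 mm and grips with 20 to 120 N. Pads are 22 mm wide; open, the fingers measure 114 mm over their backs; the gripper's body (76 mm by 85 mm) begins 54 mm behind the grasp point. The pads swing forward as they close: fully open they stand 13 mm farther back than shut.
Start: joints at [1.135, 0.477, 0.022, 1.555, -0.011, 1.109, -0.083], TCP at [0.217, -0.639, 0.245] pointing down, gripper open.
Joint ranges: [-2.96, 2.96], [-0.34, 2.1], [-1.41, 1.46], [0.24, 2.44], [-1.37, 4.51], [0.17, 1.92], [-2.96, 2.96]. Speed limits (rad/s): [2.39, 2.39, 3.14, 3.14, 3.14, 3.14, 3.14].

INTERFACE

Orientations are given as a rotation vector (axis times angle).
In Python, from bench import r gives the robot as it stands.
- The arm moves only by the tool send_rows, never from a script. Its argument "plan" is a list of rows, each a list of 5 numbers: the shift along the tool's x, y, z in cm, then the turn about the tool's y in degrees, then the opening, from 0 (shut) to 1 (fully open). In form: [[dx, dy, dz, spin, grip], ...]. A call has 1 to 12 rows; each row shifts and turns the commanded pose from where the row before left it, along the tool's axes as they then stand; what a row does not reach is not made up. A row lasts 1/8 s, in which the tool goes at most 62.5 mm and 10.7 degrees, less where a joint would pass 70% of its speed; a pose out of reach is approached as far as the arm can. A call is refused whole if a number of a shift passes 6.25 or a number of a turn 10.7, either way. A call with a gripper value outside its range is refused whole. The fingers move at their own pace and stop on an object; "force" is the grip in N (left out, the last holds). Time passes only in rows, so rows that do not move let the fingers close. It gives the time, the measured TCP pose, the force and the opening at its end, in the units of the state.
- r.get_obs(): the state, without advancing time (a new reading comes with each control period).
- r.grab_frame(name): name is "side" or "top"; returns a dict with "image" (400x640x3 uint8, red, green, blue), "camera_matrix" (3x3 intrinsics, pixels), "D" ([k1, k2, p1, p2, k3] as OpenCV has them; the pictures are not rectified), "cam_to_world" (4x4, takes a point from camera to world coordinates). Camera axes: x right, y down, z forward; pixel columns grow to the right and rows downward; lengths in m; the calibration is good to about 2 mm. A picture is of the moment at which its call begins. There is no depth.
- r.hand_in(): hands the job in, once; it reports no verdict.
Trained networks look in the newest picture that a camera, given by its name, has taken for a name from the list of things; names that differ only in an ending like _2 or _b are one class to them, and where a whole thing is asked for, a point or a joint stands for the part that bears it (a point fixed in the world has none). Each returns a list of dicts, best first, with "p" (0 to 1); they miss things now and then, are a little off and sometimes report something else, mostly with a low value. They report only what shows in the picture. A call takes as long as a camera call.
- r.recognise(camera, target): "rect" ([left, top, right, bottom] in pixels, round what is visible of it).
The state is a dict: "clock": time; "joints": joint angles; "qvel": joint speeds; "tau": joint torques, N m; "tcp_pos": TCP position; "orientation": TCP orientation; "contact_force": force on the tool from outside, world axes, zero at the start; "moment": the same for the moment, N m; "grip_width": finger opening in m.
Only numpy, scipy, OpenCV 4.12 (cv2) and the standard library are available. Lean on these libraries where they do the work, as an engineer would, in place of code of your own. Each camera call takes 0.05 s, during which the arm holds its last target.

TASK

Flip the jig's quick-release lever up to open it and, while it is open, turn the brass adjusting nut clockwise until its red pointer lines up with the red line, and lay every white pattern template that is on the bench flat into the pocket of its own colour, its coloured end band away from the robot; then flip the lever fully down to clamp them against the fence. With the awl, gently touch its tip to the two brass dots of each clamped template, template by template in the order blue, yellow, green and the dot nearer the robot first, holding it on each for about half a second; then stand the awl back in its wooden stand. Two or three templates are there each time; leave the other tools where they lie.

Things in the scene. Friction and masses are not known exactly. Their poses are not given: they have to be found in the camera images.
- jig: marking jig, fixed; aluminium base 250 x 176 x 20 mm, x -100 to 150. Origin at the underside below the middle pocket; x from fence (near the robot) to green clamp head (45 mm high, x 86 to 148), y left, z up. Pocket centres at y 54 (blue), 0 (yellow), -54 (green), x 0, floors at z 20: there a clamped template's origin lies. 49 mm wide between 6 mm high ribs; fence face at x -50, 12 mm high
- lever (a joint): cam lever, rad. 0 = closed, at its stop (points away from the robot, 0.25 rad above horizontal), grows as it is flipped up to 1.65 (stop). Over 1.3 is open, under 0.12 closed. Stays where left; 2 N at the tip moves it. It drives the jaw (far end of the pockets, 11 mm above their floors): face at jig x 60 mm when open, 12 mm nearer the fence closed, pushing templates along
- lever_tip (a point): centre of the lever's orange end grip: a round bar 20 mm across and 16 mm wide lying along the jig's y, 75 mm from the lever's pivot, which lies along the jig's y at x 108 - 1.5 x (nut value), y 55, z 56 mm in the jig's frame. Can be pinched across its ends from above and carried round; it turns in the fingers
- nut (a joint): adjusting nut, 0 to 3 rad, grows clockwise seen from above. At 2.0 its red pointer lines up with the red line (which points to the robot, along the jig's -x); 1.8 to 2.2 is lined up. The pointer's heading is pi + 2 - value anticlockwise from the jig's x. Starts 1.1 to 1.9 short; there the jaw hardly reaches. 0.08 N m turns it; it stays
- nut_grip (a point): on the nut's vertical axis, 79 mm above the bench: middle of the nut's upright brass wing, which is 50 mm long, 12 mm thick and 30 mm tall (61 to 91 mm above the bench); one half of the wing is red (the pointer)
- stand: wooden awl stand, block 70 x 70 x 70 mm, fixed; origin at the centre of its underside; a 16 mm hole runs down its middle from the top
- awl: awl standing in its stand, 70 g. Origin at the underside of its brass collar (28 mm across, 6 mm thick), which rests on the stand's top; above it an orange square handle 18 x 18 mm, 60 mm long (6 to 66 mm above the origin, faces along its x and y), below it a steel needle 6 mm thick, 55 mm long
- awl_tip (a point): the rounded lower end of the awl's needle, 55 mm below the awl's origin
- tmpl_blue: blue pattern template: rigid white plate 100 x 44 x 8 mm with black dashes and a blue upright grip fin in its middle (30 mm along its x, 14 mm thick, 26 mm tall above the plate: top 34 mm above the underside); origin at the centre of the underside, z up. Its x runs from the plain end to the end with the blue band. About 70 g. May be absent
- tmpl_yellow: yellow pattern template: rigid white plate 100 x 44 x 8 mm with black dashes and a yellow upright grip fin in its middle (30 mm along its x, 14 mm thick, 26 mm tall above the plate: top 34 mm above the underside); origin at the centre of the underside, z up. Its x runs from the plain end to the end with the yellow band. About 70 g. May be absent
- tmpl_green: green pattern template: rigid white plate 100 x 44 x 8 mm with black dashes and a green upright grip fin in its middle (30 mm along its x, 14 mm thick, 26 mm tall above the plate: top 34 mm above the underside); origin at the centre of the underside, z up. Its x runs from the plain end to the end with the green band. About 70 g. May be absent
- dot1_blue (a point): near brass dot of the blue template, 12 mm across, on top of the plate, 33 mm from its middle towards its -x (plain) end, 8 mm above its underside
- dot2_blue (a point): far brass dot of the blue template, 12 mm across, on top of the plate, 33 mm from its middle towards its +x (banded) end, 8 mm above its underside
- dot1_yellow (a point): near brass dot of the yellow template, 12 mm across, on top of the plate, 33 mm from its middle towards its -x (plain) end, 8 mm above its underside
- dot2_yellow (a point): far brass dot of the yellow template, 12 mm across, on top of the plate, 33 mm from its middle towards its +x (banded) end, 8 mm above its underside
- dot1_green (a point): near brass dot of the green template, 12 mm across, on top of the plate, 33 mm from its middle towards its -x (plain) end, 8 mm above its underside
- dot2_green (a point): far brass dot of the green template, 12 mm across, on top of the plate, 33 mm from its middle towards its +x (banded) end, 8 mm above its underside
- screwdriver: orange-handled screwdriver lying on the bench, bystander
- hammer: hammer lying on the bench, bystander
- glue_pot: cream glue pot, 80 mm across, 75 mm high, bystander
- brush: glue brush lying on the bench, bystander
- tack_jar: jar of tacks, 60 mm across, 70 mm high, bystander
- press_weight: brass weight with a knob, 52 mm across, 50 mm high, bystander
- edge_burnisher: dark wooden burnishing rod, 22 mm thick and 140 mm long, lying on the bench, bystander

How it is judged:
On the way, in this order (a step that is already met when the one before it is completed fails the run):
1. the lever is flipped open (above 1.3 rad) (value of joint lever above 1.3 rad), for 0.2 s.
2. with the lever open, the nut is on its line (within 0.2 rad) and every template lies flat in the pocket of its colour, banded end away from the robot (value of joint lever above 1.3 rad and value of joint nut between 1.8 and 2.2 rad and x of dot1_blue in the frame of jig between -0.039 and -0.017 m and y of tmpl_blue in the frame of jig between 0.048 and 0.06 m and z of tmpl_blue in the frame of jig between 0.017 and 0.023 m and x of dot1_yellow in the frame of jig between -0.039 and -0.017 m and y of tmpl_yellow in the frame of jig between -0.006 and 0.006 m and z of tmpl_yellow in the frame of jig between 0.017 and 0.023 m and x of dot1_green in the frame of jig between -0.039 and -0.017 m and y of tmpl_green in the frame of jig between -0.06 and -0.048 m and z of tmpl_green in the frame of jig between 0.017 and 0.023 m), for 0.2 s.
3. the lever is closed (below 0.12 rad) and the templates are clamped against the fence (within 3 mm) (value of joint lever below 0.12 rad and value of joint nut between 1.8 and 2.2 rad and x of dot1_blue in the frame of jig between -0.036 and -0.03 m and y of tmpl_blue in the frame of jig between 0.048 and 0.06 m and z of tmpl_blue in the frame of jig between 0.017 and 0.023 m and x of dot1_yellow in the frame of jig between -0.036 and -0.03 m and y of tmpl_yellow in the frame of jig between -0.006 and 0.006 m and z of tmpl_yellow in the frame of jig between 0.017 and 0.023 m and x of dot1_green in the frame of jig between -0.036 and -0.03 m and y of tmpl_green in the frame of jig between -0.06 and -0.048 m and z of tmpl_green in the frame of jig between 0.017 and 0.023 m), for 0.3 s.
4. the awl's tip touches the blue template's near dot (within 6 mm of its centre) while it lies clamped against the fence (x of dot1_blue in the frame of jig between -0.036 and -0.03 m and y of tmpl_blue in the frame of jig between 0.048 and 0.06 m and z of tmpl_blue in the frame of jig between 0.017 and 0.023 m and distance between awl_tip and dot1_blue below 0.006 m and contact force between awl and tmpl_blue above 0.2 N), for 0.2 s.
5. the awl's tip touches the blue template's far dot (within 6 mm of its centre) while it lies clamped against the fence (x of dot1_blue in the frame of jig between -0.036 and -0.03 m and y of tmpl_blue in the frame of jig between 0.048 and 0.06 m and z of tmpl_blue in the frame of jig between 0.017 and 0.023 m and distance between awl_tip and dot2_blue below 0.006 m and contact force between awl and tmpl_blue above 0.2 N), for 0.2 s.
6. the awl's tip touches the yellow template's near dot (within 6 mm of its centre) while it lies clamped against the fence (x of dot1_yellow in the frame of jig between -0.036 and -0.03 m and y of tmpl_yellow in the frame of jig between -0.006 and 0.006 m and z of tmpl_yellow in the frame of jig between 0.017 and 0.023 m and distance between awl_tip and dot1_yellow below 0.006 m and contact force between awl and tmpl_yellow above 0.2 N), for 0.2 s.
7. the awl's tip touches the yellow template's far dot (within 6 mm of its centre) while it lies clamped against the fence (x of dot1_yellow in the frame of jig between -0.036 and -0.03 m and y of tmpl_yellow in the frame of jig between -0.006 and 0.006 m and z of tmpl_yellow in the frame of jig between 0.017 and 0.023 m and distance between awl_tip and dot2_yellow below 0.006 m and contact force between awl and tmpl_yellow above 0.2 N), for 0.2 s.
8. the awl's tip touches the green template's near dot (within 6 mm of its centre) while it lies clamped against the fence (x of dot1_green in the frame of jig between -0.036 and -0.03 m and y of tmpl_green in the frame of jig between -0.06 and -0.048 m and z of tmpl_green in the frame of jig between 0.017 and 0.023 m and distance between awl_tip and dot1_green below 0.006 m and contact force between awl and tmpl_green above 0.2 N), for 0.2 s.
9. the awl's tip touches the green template's far dot (within 6 mm of its centre) while it lies clamped against the fence (x of dot1_green in the frame of jig between -0.036 and -0.03 m and y of tmpl_green in the frame of jig between -0.06 and -0.048 m and z of tmpl_green in the frame of jig between 0.017 and 0.023 m and distance between awl_tip and dot2_green below 0.006 m and contact force between awl and tmpl_green above 0.2 N), for 0.2 s.
At the end, for the whole second after the job is handed in: Lever closed (below 0.12 rad), nut within 0.2 rad of its line, every template present flat in its own colour's pocket and within 3 mm of fully against the fence, the awl upright in its stand (collar on the block, within 8 mm of its centre) and at rest (all of step 3 and horizontal distance between awl and stand below 0.008 m and z of awl in the frame of stand between 0.066 and 0.073 m and angle between awl's own z axis and vertical below 0.1 rad and linear speed of awl below 0.02 m/s); the robot touches nothing.
It fails at once if a bystander is moved more than 3 cm (distance of any of screwdriver, hammer, glue_pot, brush, tack_jar, press_weight, edge_burnisher from where it was at the start of the episode above 0.03 m).
It fails at once if the awl presses a template with more than 25 N (gently) (contact force between awl and tmpl_blue above 25 N or contact force between awl and tmpl_yellow above 25 N or contact force between awl and tmpl_green above 25 N).
Of tmpl_blue, tmpl_yellow, tmpl_green only 2 to 3 are there at a start; the rules pass over those that are not, and their reading is None.
At some moment in a run one of tmpl_blue, tmpl_yellow, tmpl_green may be knocked a few centimetres aside while the robot is not near it.
It also fails if it takes over 210 s, if anything falls off the work surface, if the arm or the gripper's body presses on something with over 40 N, if the wrist force passes 120 N, or if a joint passes its speed limit or range.

## Working session

There is one attempt and no reset: what is moved stays moved. The work goes in short steps, Python scripts to look and compute and a tool call to move; the robot and the scene stay as the last step left them, time stands still between calls to the robot, and variables do not carry over. Pictures are saved under pics/ and viewed, and the job is handed in when it is done.

Besides the shell and the picture viewer there is one more tool, called by a JSON object that holds its "method" and its "body", one argument or row to a line. send_rows: Moves the arm, as the interface text tells. Its arguments: {"type":"object","properties":{"plan":{"type":"array","items":{"type":"array","items":{"type":"number"}}},"force":{"type":"number"}},"required":["plan"]}

```bash
ls; mkdir -p pics
python3 - <<'E'
from bench import r
import cv2
print(r.get_obs(), r.tip_extent)
for n in ("side","top"):
    f=r.grab_frame(n); cv2.imwrite(f"pics/{n}0.png",f["image"][:,:,::-1])
    print(n,f["camera_matrix"],f["D"],f["cam_to_world"])
E
```

```text
pics
{'clock': 0.0, 'joints': array([ 1.13491866,  0.47780147,  0.02231424,  1.55648728, -0.0115011 ,
        1.10932336, -0.08309594]), 'qvel': array([-0.00302808,  0.00092978,  0.00194002, -0.00045624, -0.0001209 ,
       -0.00100697,  0.00069895]), 'tau': array([-3.94696617e-04, -5.96439922e+01,  1.60769474e+00, -2.81193370e+01,
        1.24416518e-02,  9.30246926e-03,  2.42304890e-05]), 'tcp_pos': array([ 0.21711852, -0.63850039,  0.24430917]), 'orientation': array([-1.34561874,  0.96559268, -0.9629273 ]), 'contact_force': array([-0.65509324, -0.29700953,  0.58500843]), 'moment': array([-0.00976054, -0.03136271, -0.06574822]), 'grip_width': 0.08532033425050879} 0.014
side [[485.76567632   0.         318.75399144]
 [  0.         485.76567632 203.71612153]
 [  0.           0.           1.        ]] [-0.12824118  0.          0.          0.          0.        ] [[-0.95683319 -0.18410716  0.2248884   0.18986679]
 [-0.28992197  0.65889037 -0.69412443  1.09833549]
 [-0.02038353 -0.72936139 -0.68382489  1.14981741]
 [ 0.          0.          0.          1.        ]]
top [[460.8107347    0.         314.85919276]
 [  0.         460.8107347  205.35295821]
 [  0.           0.           1.        ]] [-0.00494725  0.          0.          0.          0.        ] [[ 0.00673934 -0.99215044  0.12486827  0.35842626]
 [-0.9999724  -0.00629587  0.00394574  0.02252878]
 [-0.00312861 -0.12489141 -0.99216548  1.35927887]
 [ 0.          0.          0.          1.        ]]
```

View pics/side0.png

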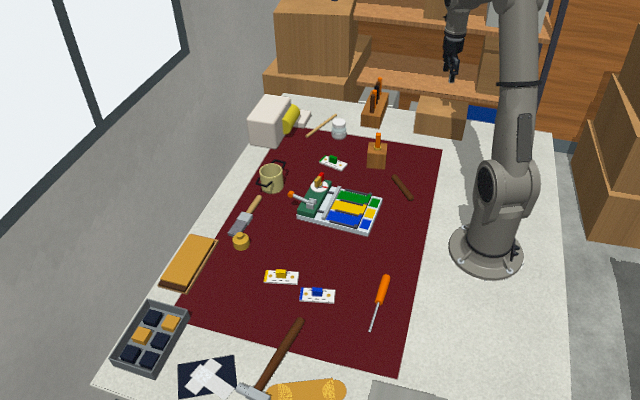

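View pics/top0.png

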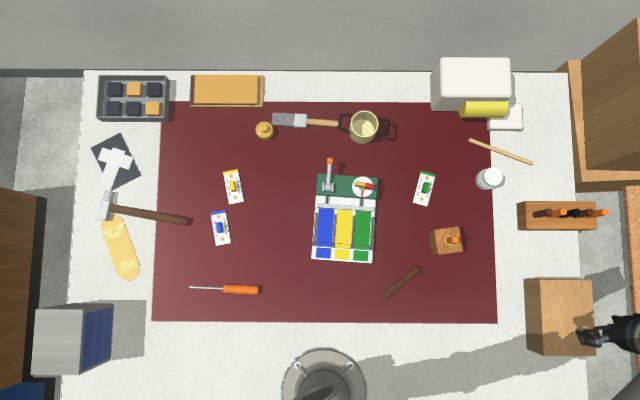

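Run:
```python
from bench import r
for n in ("side","top"):
    for t in ["jig","lever","lever_tip","nut","nut_grip","stand","awl","tmpl_blue","tmpl_yellow","tmpl_green","dot1_blue","dot2_blue","dot1_yellow","dot2_yellow","dot1_green","dot2_green"]:
        print(n,t,[( [round(float(x)) for x in d["rect"]],round(float(d["p"]),2)) for d in r.recognise(n,t)[:3]])
```

```text
side jig [([289, 172, 382, 238], 0.66), ([376, 130, 378, 148], 0.23)]
side lever []
side lever_tip [([284, 188, 311, 206], 0.57), ([263, 268, 296, 284], 0.41), ([323, 155, 348, 171], 0.28)]
side nut [([314, 172, 324, 184], 0.67), ([262, 267, 300, 287], 0.66)]
side nut_grip [([315, 171, 324, 187], 0.57)]
side stand [([364, 143, 388, 169], 0.72), ([290, 172, 383, 236], 0.33)]
side awl [([375, 132, 380, 146], 0.45), ([317, 155, 344, 170], 0.25)]
side tmpl_blue [([299, 285, 340, 304], 0.9), ([320, 153, 349, 174], 0.66), ([313, 173, 322, 186], 0.51)]
side tmpl_yellow [([266, 272, 297, 288], 0.81)]
side tmpl_green [([319, 153, 345, 173], 0.78)]
side dot1_blue [([298, 282, 337, 304], 0.97)]
side dot2_blue [([298, 288, 333, 304], 0.74), ([320, 154, 345, 171], 0.54)]
side dot1_yellow [([268, 270, 299, 285], 0.73), ([234, 232, 251, 251], 0.53)]
side dot2_yellow [([265, 267, 296, 285], 0.56), ([233, 231, 250, 248], 0.49)]
side dot1_green [([323, 157, 348, 172], 0.83)]
side dot2_green [([318, 157, 347, 171], 0.7), ([394, 173, 415, 200], 0.33), ([260, 163, 289, 194], 0.23)]
top jig [([310, 158, 3
[... 187 characters left out ...]
.37)]
top nut [([340, 111, 391, 146], 0.69)]
top nut_grip [([209, 213, 229, 246], 0.51)]
top stand [([411, 171, 436, 206], 0.68), ([428, 226, 464, 257], 0.57)]
top awl [([414, 171, 434, 206], 0.46)]
top tmpl_blue [([212, 215, 228, 247], 0.56), ([414, 171, 434, 208], 0.49)]
top tmpl_yellow [([226, 169, 243, 202], 0.74), ([97, 192, 191, 226], 0.62)]
top tmpl_green [([340, 113, 390, 144], 0.6), ([416, 170, 432, 206], 0.59)]
top dot1_blue [([212, 207, 232, 247], 0.94)]
top dot2_blue [([206, 211, 229, 246], 0.78)]
top dot1_yellow [([222, 171, 243, 203], 0.74)]
top dot2_yellow [([223, 169, 244, 204], 0.94)]
top dot1_green [([413, 171, 436, 208], 0.74)]
top dot2_green [([413, 173, 436, 209], 0.63)]
```

```bash
cat > h.py <<'E'
import numpy as np, cv2, pickle
from scipy.spatial.transform import Rotation as R
def grab(n):
    from bench import r
    return r.grab_frame(n)
def proj(f,P):
    T=np.linalg.inv(f["cam_to_world"]); P=np.atleast_2d(np.asarray(P,float))
    rv,_=cv2.Rodrigues(T[:3,:3])
    return cv2.projectPoints(P,rv,T[:3,3],f["camera_matrix"],np.array(f["D"]))[0][:,0]
def unproj(f,uv,z):
    uv=np.asarray(uv,float).reshape(-1,1,2)
    n=cv2.undistortPoints(uv,f["camera_matrix"],np.array(f["D"]))[:,0]
    d=np.c_[n,np.ones(len(n))]@f["cam_to_world"][:3,:3].T; o=f["cam_to_world"][:3,3]
    return o+d*((z-o[2])/d[:,2])[:,None]
def crop(f,rect,k,name):
    l,t,rr,b=rect
    c=cv2.resize(f["image"][t:b,l:rr],None,fx=k,fy=k,interpolation=cv2.INTER_CUBIC)
    cv2.imwrite("pics/"+name+".png",c[:,:,::-1])
E
python3 - <<'E'
from h import *
d={n:grab(n) for n in("top","side")}
pickle.dump(d,open("f0.pkl","wb"))
t=d["top"];s=d["side"]
crop(t,(295,150,395,270),5,"t_jig")
crop(s,(275,165,395,245),6,"s_jig")
a=[cv2.resize(t["image"][y:y+46,x:x+46],None,fx=8,fy=8,interpolation=cv2.INTER_CUBIC) for x,y in((197,205),(210,163),(402,166),(425,215))]
cv2.imwrite("pics/t_tm.png",np.vstack([np.hstack(a[:2]),np.hstack(a[2:])])[:,:,::-1][:600*2])
E
python3 -c "
import cv2;i=cv2.imread('pics/t_tm.png');cv2.imwrite('pics/t_tm.png',cv2.resize(i,(600,600)))"
```

```text
(no output)
```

View pics/t_jig.png

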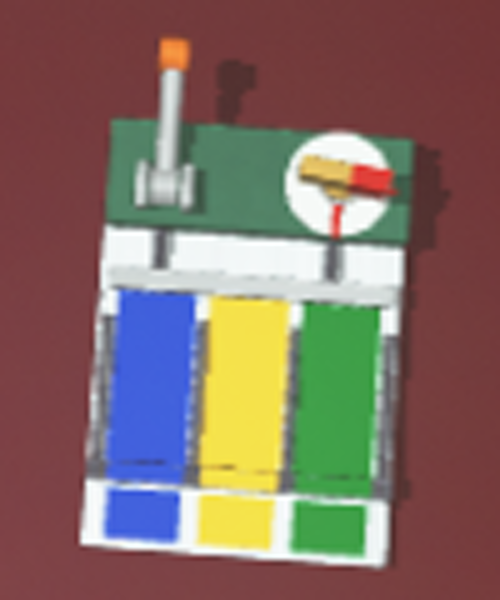

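View pics/s_jig.png

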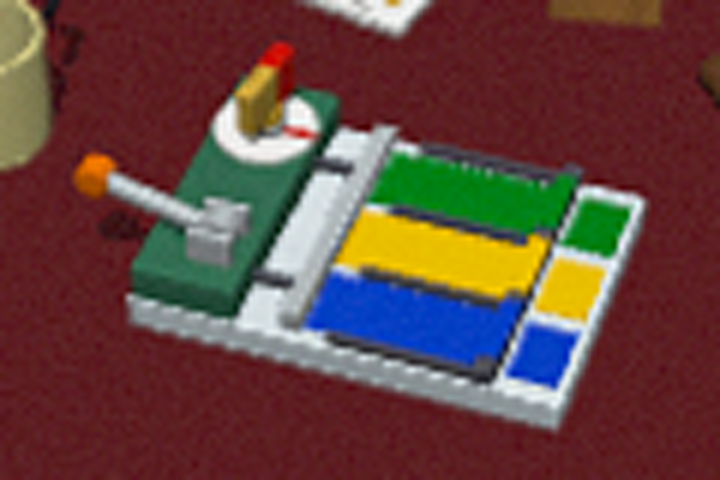

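View pics/t_tm.png

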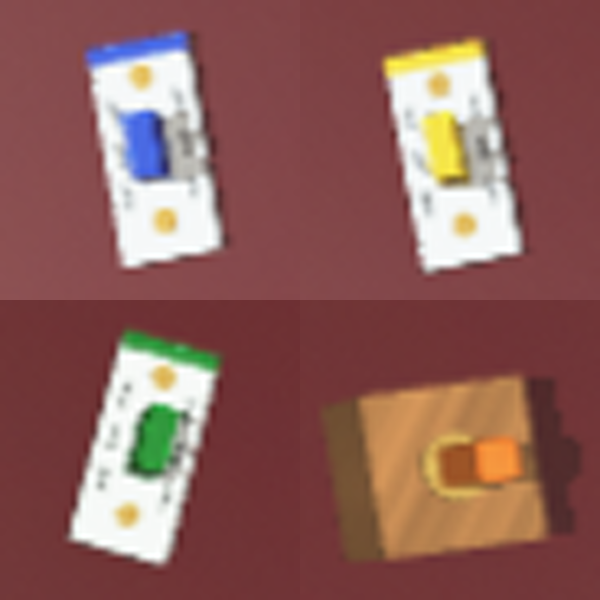

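```bash
cat > fit.py <<'E'
from h import *
from scipy.optimize import least_squares, minimize
d=pickle.load(open("f0.pkl","rb"));t=d["top"];s=d["side"]
def px(l,tp,k,pts): return np.array(pts)/k+np.array([l,tp])+(.5/k-.5)
def world(p,P):
    c,sn=np.cos(p[2]),np.sin(p[2]);P=np.asarray(P,float)
    return np.c_[p[0]+c*P[:,0]-sn*P[:,1],p[1]+sn*P[:,0]+c*P[:,1],P[:,2]+(p[3] if len(p)>3 else 0)]
if __name__=="__main__":
    Tt=[(-.1,.088,.02),(-.1,-.088,.02),(.148,.088,.045),(.148,-.088,.045)]
    Tp=px(295,150,5,[(82,545),(388,567),(112,119),(414,140)])
    St=[(-.1,.088,.02),(-.1,.088,0),(-.1,-.088,.02),(.15,.088,.02),(.15,.088,0)]
    Sp=px(275,165,6,[(556,405),(558,430),(646,197),(130,297),(132,322)])
    def fun(p,w=(1,1)): return np.r_[w[0]*(proj(t,world(p,Tt))-Tp).ravel(),w[1]*(proj(s,world(p,St))-Sp).ravel()]
    for w in((1,1),(1,0),(0,1)):
        q=least_squares(fun,[.5,0,0],args=(w,));print(w,q.x.round(4),np.abs(q.fun).max(),fun(q.x).round(1))
E
python3 fit.py
```

```text
(1, 1) [ 0.4651 -0.0569 -0.0642] 0.7387146723433489 [ 0.2  0.3 -0.1  0.3  0.2 -0.4  0.5 -0.4  0.7  0.3  0.1  0.4  0.1 -0.1
 -0.5  0.2 -0.6  0.3]
(1, 0) [ 0.465  -0.0563 -0.0622] 0.4465713803743938 [ 0.1  0.4 -0.2  0.3 -0.  -0.3  0.2 -0.4  0.8  0.4  0.2  0.5  0.1 -0.
 -0.5  0.4 -0.6  0.5]
(0, 1) [ 0.4651 -0.058  -0.0688] 0.6492645197743627 [ 0.5  0.2  0.1  0.4  0.9 -0.5  1.1 -0.2  0.6  0.1  0.   0.2  0.3 -0.2
 -0.5 -0.2 -0.5 -0.1]
```

```bash
cat > sil.py <<'E'
from fit import *
def hullmask(f,W,box,k=4):
    l,tp,rr,b=box
    uv=proj(f,W); uv=(uv-[l,tp]+.5)*k-.5
    m=np.zeros(((b-tp)*k,(rr-l)*k),np.uint8)
    h=cv2.convexHull(uv.astype(np.float32))
    cv2.fillConvexPoly(m,np.round(h*16).astype(np.int32),1,shift=4)
    return m
def bx(x0,x1,y0,y1,z0,z1): return [(x,y,z) for x in(x0,x1) for y in(y0,y1) for z in(z0,z1)]
TM=[bx(-.05,.05,-.022,.022,0,.008),bx(-.015,.015,-.007,.007,.008,.034)]
ST=[bx(-.035,.035,-.035,.035,0,.07)]
AW=[bx(-.014,.014,-.014,.014,.07,.076),bx(-.009,.009,-.009,.009,.076,.136)]
def notmat(f,box,th=38):
    l,tp,rr,b=box; c=f["image"][tp:b,l:rr].astype(float)
    # mat hue: r>g~b, g/r ~0.45
    R_,G,B=c[...,0],c[...,1],c[...,2]
    mx=c.max(2)
    a=(np.clip((G-35)/(50),0,1)) 
    return a
def obs(f,box):
    l,tp,rr,b=box; c=f["image"][tp:b,l:rr].astype(float)
    return c
def render(f,parts,p,box,k=4):
    m=0
    for P in parts: m=np.maximum(m,hullmask(f,world(p,P),box,k))
    return cv2.resize(m.astype(np.float32),None,fx=1/k,fy=1/k,interpolation=cv2.INTER_AREA)
def fitobj(fs,parts,p0,maskf,pad=10):
    best=None
    boxes=[];A=[]
    for f in fs:
        uv=np.vstack([proj(f,world(p0,P)) for P in parts])
        l,tp=np.floor(uv.min(0)-pad).astype(int);rr,b=np.ceil(uv.max(0)+pad).astype(int)
        box=(max(l,0),max(tp,0),min(rr,640),min(b,400));boxes.append(box);A.append(maskf(f,box))
    def cost(p): return sum(((render(f,parts,p,bb)-a)**2).sum() for f,bb,a in zip(fs,boxes,A))
    S=np.array([p0]+[np.array(p0)+np.eye(3)[i]*[.008,.008,.15][i] for i in range(3)])
    q=minimize(cost,p0,method="Nelder-Mead",options=dict(initial_simplex=S,xatol=1e-5,fatol=1e-3,maxiter=400))
    return q.x,q.fun,A,boxes
def tmask(f,box):
    c=obs(f,box);G,B,R_=c[...,1],c[...,2],c[...,0]
    # mat ratio: max(G,B)/R low and both dim
    mat=np.median(c.reshape(-1,3),0)
    v=np.maximum(np.maximum(G-mat[1],B-mat[2]),0)
    return (v>45).astype(float)
E
python3 - <<'E'
from sil import *
for n,uv,yaw in (("blue",px(197,205,6.52,(155,150)),.2),("yellow",px(210,163,6.52,(155,155)),.2),("green",px(402,166,6.52,(145,148)),-.25)):
    p=unproj(t,uv,.008)[0]; 
    for fs in((t,s),(t,),(s,)):
        x,fv,A,b=fitobj(fs,TM,[p[0],p[1],yaw],tmask); print(n,x.round(4),round(fv,1),[a.sum() for a in A])
import sys
for i in (t,): print(t["image"][228,205],t["image"][190,402])
E
```

```text
blue [0.4612 0.306  0.1989] 197.5 [np.float64(606.0), np.float64(622.0)]
blue [0.4618 0.3068 0.1949] 79.1 [np.float64(606.0)]
blue [0.4601 0.305  0.1984] 103.9 [np.float64(622.0)]
yellow [0.5836 0.2719 0.2113] 155.8 [np.float64(586.0), np.float64(547.0)]
yellow [0.5844 0.2726 0.2034] 71.1 [np.float64(586.0)]
yellow [0.5828 0.2715 0.2133] 77.9 [np.float64(547.0)]
green [ 0.5822 -0.296  -0.282 ] 81.1 [np.float64(537.0), np.float64(313.0)]
green [ 0.5821 -0.2958 -0.2775] 15.5 [np.float64(537.0)]
green [ 0.5825 -0.2963 -0.2594] 64.3 [np.float64(313.0)]
[137  76  79] [113  54  56]
```

Run:
```python
from sil import *
P=[(-.035,.035,.07),(.035,.035,.07),(.035,-.035,.07),(-.035,-.035,.07)]
uv=px(425,215,6.5217,[(87,260),(60,98),(223,76),(247,240)])
q=least_squares(lambda p:(proj(t,world(p,P))-uv).ravel(),[.45,-.3,.1]);print(q.x,q.fun.round(2))
u2=px(425,215,6.5217,[(197,160)]);print(unproj(t,u2,.136))
print(proj(s,world(q.x,P)))
crop(s,(355,125,400,175),12,"s_stand")
crop(t,(425,215,471,261),12,"t_stand")
print(R.from_rotvec([-1.34561874,  0.96559268, -0.9629273 ]).as_matrix().round(3))
```

```text
[ 0.42451156 -0.34535718  0.13097023] [-0.11  0.    0.11 -0.1  -0.2   0.17  0.2  -0.08]
[[ 0.42457718 -0.3439928   0.136     ]]
[[385.95331026 154.38525238]
 [366.80653074 152.74196122]
 [368.46602935 141.59603908]
 [387.07427172 143.14877017]]
[[ 0.322 -0.001  0.947]
 [-0.947  0.002  0.322]
 [-0.002 -1.    -0.   ]]
```

View pics/s_stand.png

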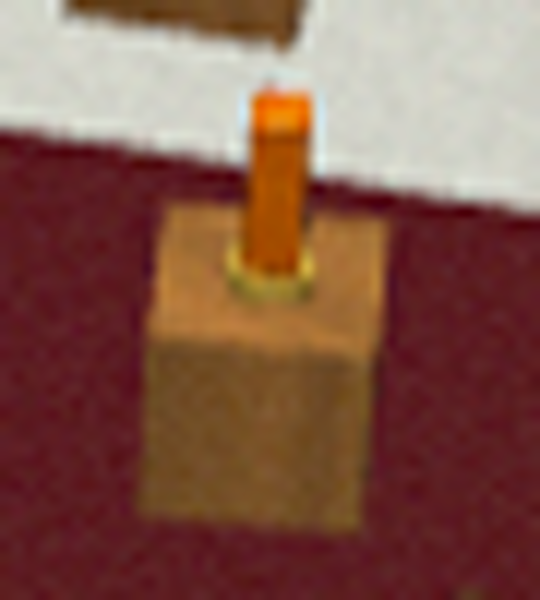

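View pics/t_stand.png

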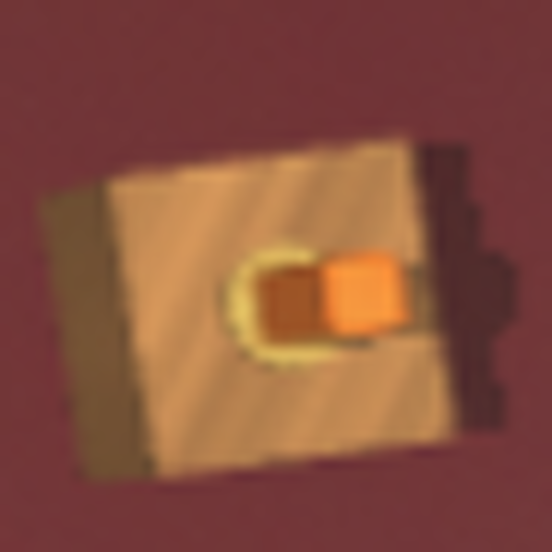

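```bash
cat > g.py <<'E'
from h import *
J=np.array([.4651,-.0566,-.0632])
def jw(p,J=J):
    c,s=np.cos(J[2]),np.sin(J[2]); return np.array([J[0]+c*p[0]-s*p[1],J[1]+s*p[0]+c*p[1],p[2]])
def wj(p,J=J):
    c,s=np.cos(J[2]),np.sin(J[2]); d=np.array(p[:2])-J[:2]; return np.array([c*d[0]+s*d[1],-s*d[0]+c*d[1],p[2]])
def lev(a,nut=.6): return jw([.108-.0015*nut+.075*np.cos(.25+a),.055,.056+.075*np.sin(.25+a)])
def state():
    from bench import r
    o=r.get_obs(); M=R.from_rotvec(o["orientation"]).as_matrix()
    th=np.arctan2(M[1,0],M[0,0])
    print("t %.2f"%o["clock"],"tcp",o["tcp_pos"].round(4),"th %.3f"%th,"F",o["contact_force"].round(1),"w %.4f"%o["grip_width"])
    return o["tcp_pos"],th,M
def go(*targets):
    """each target (xyz,theta): print spin deg first, then shift in cm in tool axes after spin"""
    p,th,M=state(); 
    for xyz,t2 in targets:
        sp=np.degrees(th-t2); sp=(sp+180)%360-180; print("spin",sp.round(1),end=" ")
        d=np.array(xyz)-p; c,s=np.cos(t2),np.sin(t2)
        print("shift cm x,y,z:",(100*np.array([d[0]*c+d[1]*s,-d[2],-s*d[0]+c*d[1]])).round(2)); p=np.array(xyz);th=t2
TJ=-np.pi/2+J[2]
E
python3 - <<'E'
from g import *
from sil import px,t,s
print("tip pred",lev(0),"img",unproj(t,px(295,150,5,[(175,53)]),.085), proj(s,lev(0)), px(275,165,6,[(97,175)]))
u=unproj(t,px(295,150,5,[(302,163),(393,188)]),.088);print(u)
d=u[1]-u[0];h=np.arctan2(d[1],d[0]);print("heading",h,"value",(np.pi+2-(h-J[2]))%(2*np.pi))
print("nut jig",wj(u.mean(0)))
ss=px(275,165,6,[(240,95),(292,50)])
a=unproj(s,ss,.091);d=a[1]-a[0];h=np.arctan2(d[1],d[0]);print(a,"val side",(np.pi+2-(h-J[2]))%(2*np.pi),wj(a.mean(0)))
up=lev(0)-[0,0,.005]
go((up+[0,0,.1],TJ),(up,TJ))
E
```

```text
tip pred [ 0.64798322 -0.01306361  0.0745553 ] img [[ 0.64747892 -0.01313309  0.085     ]] [[290.34067684 193.95047346]] [[290.75 193.75]]
[[ 0.584418   -0.08427321  0.088     ]
 [ 0.57056659 -0.13504663  0.088     ]]
heading -1.8371237350350595 value 0.6323310814452663
nut jig [ 0.11551907 -0.04585552  0.088     ]
[[ 0.5847905  -0.08223969  0.091     ]
 [ 0.56791791 -0.12793932  0.091     ]] val side 0.719685248193251 [ 0.11409459 -0.04136611  0.091     ]
t 1.80 tcp [ 0.2173 -0.6391  0.2453] th -1.243 F [-1.2  0.3 -0.3] w 0.0855
spin 22.4 shift cm x,y,z: [-65.2    7.58  39.03]
spin 0.0 shift cm x,y,z: [-0. 10.  0.]
```

{"method": "send_rows", "body": {
  "plan": [
    [0,0,0,7.5,0.4],
    [0,0,0,7.5,0.4],
    [0,0,0,7.4,0.4],
    [-4.7,0,2.8,0,0.4],
    [-4.7,0,2.8,0,0.4],
    [-4.7,0,2.8,0,0.4],
    [-4.7,0,2.8,0,0.4],
    [-4.7,0,2.8,0,0.4],
    [-4.7,0,2.8,0,0.4],
    [-4.7,0,2.8,0,0.4],
    [-4.7,0,2.8,0,0.4],
    [-4.7,0,2.8,0,0.4]
  ],
  "force": 30
}}

```text
clock: 3.3
tcp_pos: [0.4964, -0.2314, 0.2457]
orientation: [-1.178, 1.255, -1.256]
contact_force: [0.4, -0.3, -0.4]
grip_width: 0.034
```

{"method": "send_rows", "body": {
  "plan": [
    [-4.7,1,2.8,0,0.4],
    [-4.7,2,2.8,0,0.4],
    [-4.7,2,2.8,0,0.4],
    [-4.7,2,2.8,0,0.4],
    [-4,0.5,2.6,0,0.4],
    [0,0,0,0,0.4],
    [0,0,0,0,0.4]
  ]
}}

```text
clock: 4.18
tcp_pos: [0.6474, -0.0148, 0.1702]
orientation: [-1.179, 1.256, -1.256]
contact_force: [-0.3, -0.5, 0.6]
grip_width: 0.0344
```

Run:
```python
from g import *
up=lev(0)-[0,0,.005]
go((up+[0,0,.05],TJ),(up,TJ))
```

```text
t 4.17 tcp [ 0.6474 -0.0148  0.1702] th -1.634 F [-0.3 -0.5  0.6] w 0.0344
spin -0.0 shift cm x,y,z: [-0.17  5.06  0.05]
spin 0.0 shift cm x,y,z: [-0.  5.  0.]
```

{"method": "send_rows", "body": {
  "plan": [
    [-0.2,3,0.1,0,0.4],
    [0,3,0,0,0.4],
    [0,2.5,0,0,0.4],
    [0,1.5,0,0,0.4],
    [0,0,0,0,0.1],
    [0,0,0,0,0.1],
    [0,0,0,0,0.1],
    [0,0,0,0,0.1]
  ]
}}

```text
clock: 5.18
tcp_pos: [0.6481, -0.0129, 0.0704]
orientation: [-1.18, 1.256, -1.256]
contact_force: [-4.0, -2.9, -1.9]
grip_width: 0.0157
```

Run:
```python
from g import *
from bench import r
p,th,M=state()
L=[lev(a) for a in np.linspace(0,1.62,13)]
for a,b in zip(L,L[1:]): print((100*(M.T@(b-a))).round(2))
f=r.grab_frame("side"); crop(f,(255,125,395,245),5,"s1")
```

```text
t 5.17 tcp [ 0.6481 -0.0129  0.0704] th -1.634 F [-4.  -2.9 -1.9] w 0.0157
[ 0.   -0.96 -0.32]
[ 0.   -0.91 -0.44]
[ 0.   -0.84 -0.56]
[ 0.   -0.76 -0.67]
[ 0.   -0.66 -0.77]
[ 0.   -0.55 -0.85]
[ 0.   -0.43 -0.91]
[ 0.   -0.31 -0.96]
[ 0.   -0.17 -1.  ]
[ 0.   -0.04 -1.01]
[ 0.    0.1  -1.01]
[ 0.    0.23 -0.98]
```

View pics/s1.png

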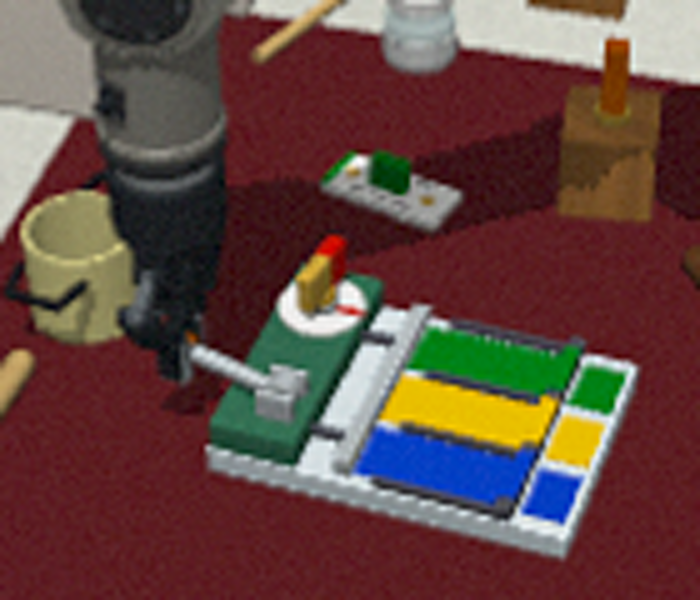

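Fingers hold the lever grip (around pixel 185,355). Carry it up the arc.

{"method": "send_rows", "body": {
  "plan": [
    [0,-0.96,-0.32,0,0.1],
    [0,-0.91,-0.44,0,0.1],
    [0,-0.84,-0.56,0,0.1],
    [0,-0.76,-0.67,0,0.1],
    [0,-0.66,-0.77,0,0.1],
    [0,-0.55,-0.85,0,0.1],
    [0,-0.43,-0.91,0,0.1],
    [0,-0.31,-0.96,0,0.1],
    [0,-0.17,-1.0,0,0.1],
    [0,-0.04,-1.01,0,0.1],
    [0,0.1,-1.01,0,0.1],
    [0,0.2,-0.9,0,0.1]
  ]
}}

```text
clock: 6.72
tcp_pos: [0.5601, -0.0065, 0.1279]
orientation: [-1.169, 1.247, -1.262]
contact_force: [3.9, -6.7, 6.2]
grip_width: 0.0156
```

Run:
```python
from g import *
from bench import r
p,th,M=state(); print(wj(p))
f=r.grab_frame("side"); crop(f,(255,125,395,245),5,"s2")
```

```text
t 6.72 tcp [ 0.5601 -0.0065  0.1279] th -1.635 F [ 3.9 -6.7  6.2] w 0.0156
[0.09162361 0.05594849 0.12786893]
```

View pics/s2.png

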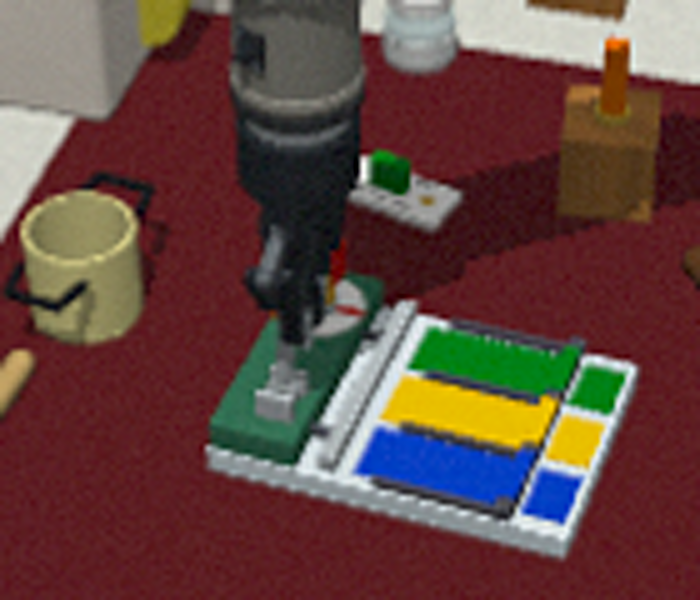

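{"method": "send_rows", "body": {
  "plan": [
    [0,0.2,-0.5,0,0.1],
    [0,0,0,0,0.1],
    [0,0,0,0,0.1],
    [0,0,0,0,0.4],
    [0,0,0,0,0.4],
    [0,-2,0,0,0.4],
    [0,-4,0,0,0.4],
    [0,-2,0,0,0.4],
    [0,0,0,0,0.4]
  ]
}}

```text
clock: 7.9
tcp_pos: [0.5511, -0.0047, 0.2033]
orientation: [-1.176, 1.252, -1.256]
contact_force: [0.0, 0.4, 0.2]
grip_width: 0.0339
```

Run:
```python
from g import *
from bench import r
p,th,M=state(); print(wj(p))
N=jw([.116,-.0445,.079]);print(N)
f=r.grab_frame("side"); crop(f,(255,125,395,245),5,"s3")
thn=-1.815+np.pi/2
go(([N[0],N[1],.2],thn),([N[0],N[1],.079],thn))
```

```text
t 7.90 tcp [ 0.5511 -0.0047  0.2033] th -1.633 F [0.  0.4 0.2] w 0.0339
[0.08254838 0.0571873  0.20330618]
[ 0.57805788 -0.10833748  0.079     ]
t 7.95 tcp [ 0.5502 -0.005   0.2019] th -1.633 F [-0.1  0.3 -0.8] w 0.0344
spin -79.6 shift cm x,y,z: [ 5.2   0.19 -9.35]
spin 0.0 shift cm x,y,z: [ 0.  12.1  0. ]
```

View pics/s3.png

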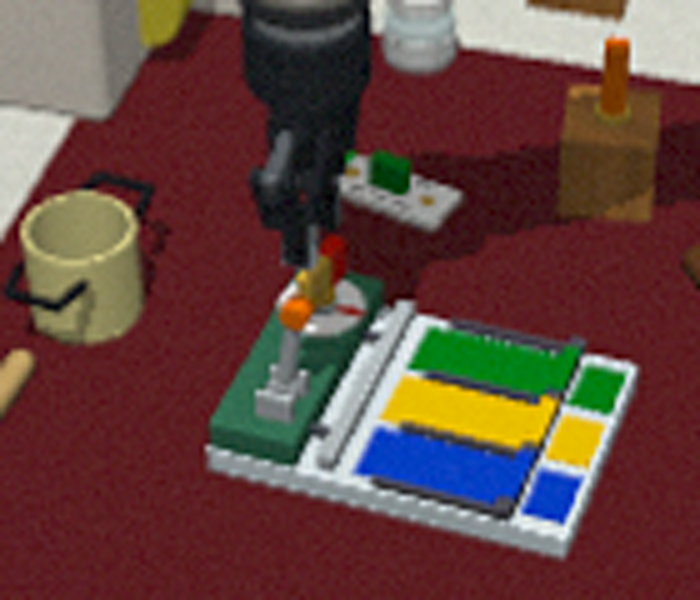

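{"method": "send_rows", "body": {
  "plan": [
    [0,0,0,-10,0.4],
    [0,0,0,-10,0.4],
    [0,0,0,-10,0.4],
    [0,0,0,-10,0.4],
    [0,0,0,-10,0.4],
    [0,0,0,-10,0.4],
    [0,0,0,-10,0.4],
    [0,0,0,-9.6,0.4],
    [2.6,0.1,-4.7,0,0.4],
    [2.6,0.1,-4.7,0,0.4],
    [0,0,0,0,0.4],
    [0,0,0,0,0.4]
  ]
}}

```text
clock: 9.45
tcp_pos: [0.577, -0.1087, 0.1983]
orientation: [-1.561, 0.193, -0.19]
contact_force: [0.1, 0.8, 0.4]
grip_width: 0.034
```

Run:
```python
from g import *
from bench import r
for a in(1.3,1.5,1.65): print(a,proj(r.grab_frame("side"),lev(a)))
f=r.grab_frame("side"); crop(f,(255,125,395,245),5,"s4")
f=r.grab_frame("top"); crop(f,(305,150,385,230),7,"t4")
N=jw([.116,-.0445,.079]);thn=-1.815+np.pi/2
go(([N[0],N[1],.2],thn),([N[0],N[1],.079],thn))
```

```text
1.3 [[309.75700243 185.72096821]]
1.5 [[314.12974401 187.00867683]]
1.65 [[317.34170778 188.41351828]]
t 9.70 tcp [ 0.5775 -0.1082  0.1996] th -0.243 F [-0.4 -0.3  0.1] w 0.0342
spin 0.1 shift cm x,y,z: [ 0.05 -0.04 -0.01]
spin 0.0 shift cm x,y,z: [ 0.  12.1  0. ]
```

View pics/s4.png

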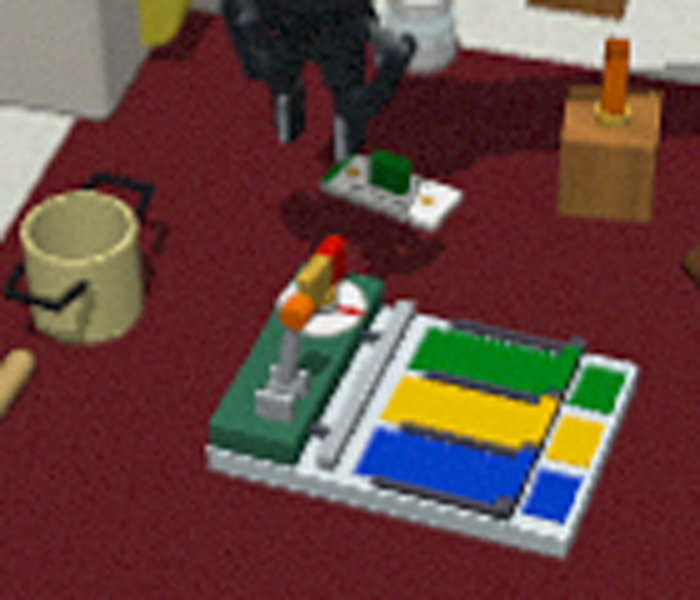

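View pics/t4.png

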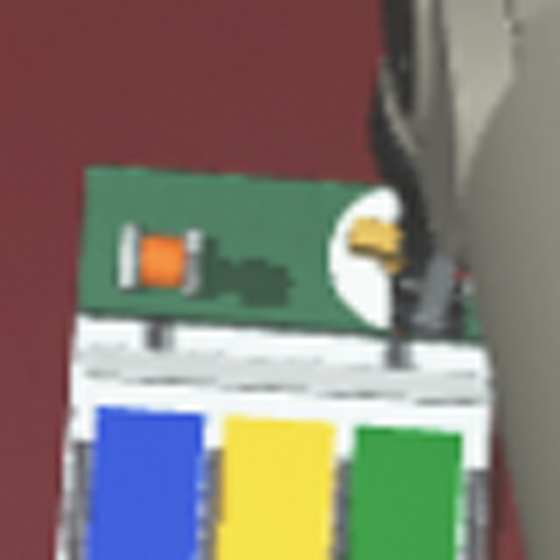

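{"method": "send_rows", "body": {
  "plan": [
    [0,4,0,0,0.5],
    [0,4,0,0,0.5],
    [0,2.5,0,0,0.5],
    [0,1.5,0,0,0.5],
    [0,0,0,0,0.05],
    [0,0,0,0,0.05],
    [0,0,0,0,0.05],
    [0,0,0,0,0.05],
    [0,0,0,0,0.05]
  ],
  "force": 40
}}

```text
clock: 10.82
tcp_pos: [0.5791, -0.1096, 0.0806]
orientation: [-1.562, 0.19, -0.195]
contact_force: [4.8, 1.0, -2.0]
grip_width: 0.0113
```

Run:
```python
from g import *
from bench import r
state()
f=r.grab_frame("side"); crop(f,(255,125,395,245),5,"s5")
```

```text
t 10.82 tcp [ 0.5791 -0.1096  0.0806] th -0.245 F [ 4.8  1.  -2. ] w 0.0113
```

View pics/s5.png

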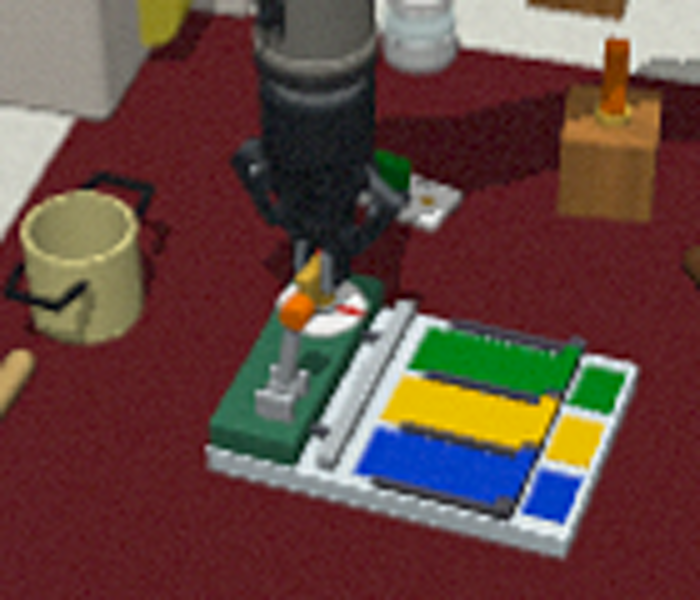

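{"method": "send_rows", "body": {
  "plan": [
    [0,0,0,8,0.05],
    [0,0,0,8,0.05],
    [0,0,0,8,0.05],
    [0,0,0,8,0.05],
    [0,0,0,8,0.05],
    [0,0,0,8,0.05],
    [0,0,0,8,0.05],
    [0,0,0,8,0.05],
    [0,0,0,8,0.05],
    [0,0,0,7.6,0.05],
    [0,0,0,0,0.05],
    [0,0,0,0,0.05]
  ]
}}

```text
clock: 12.38
tcp_pos: [0.5785, -0.1086, 0.0806]
orientation: [-1.178, 1.252, -1.253]
contact_force: [1.9, 2.7, 5.3]
grip_width: 0.0108
```

{"method": "send_rows", "body": {
  "plan": [
    [0,0,0,0,0.4],
    [0,0,0,0,0.4],
    [0,0,0,0,0.4],
    [0,-2,0,0,0.4],
    [0,-4,0,0,0.4],
    [0,-4,0,0,0.4],
    [0,0,0,0,0.4]
  ]
}}

```text
clock: 13.25
tcp_pos: [0.5796, -0.1102, 0.1828]
orientation: [-1.175, 1.251, -1.259]
contact_force: [0.1, 0.1, -0.9]
grip_width: 0.0341
```

Run:
```python
from g import *
from bench import r
f=r.grab_frame("side"); crop(f,(255,125,395,245),5,"s6")
b=np.array([.4612,.306]);g=np.array([.5822,-.2960])
go(([*g,.15],-.28-np.pi/2),([*g,.025],-.28-np.pi/2))
```

```text
t 13.30 tcp [ 0.5783 -0.11    0.1808] th -1.634 F [ 0.6  1.2 -0.7] w 0.0339
spin 12.4 shift cm x,y,z: [17.77  3.08  5.52]
spin 0.0 shift cm x,y,z: [-0.  12.5  0. ]
```

View pics/s6.png

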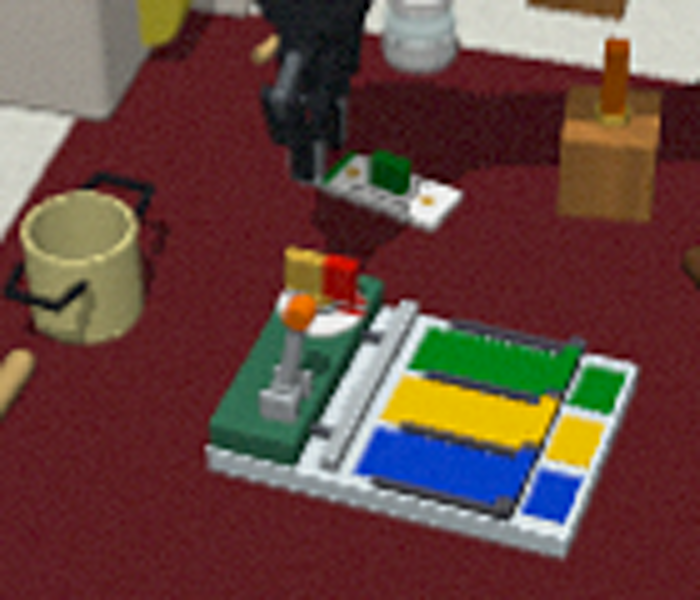

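{"method": "send_rows", "body": {
  "plan": [
    [0,0,0,6.2,0.5],
    [0,0,0,6.2,0.5],
    [4.5,0.5,1.4,0,0.5],
    [4.5,0.5,1.4,0,0.5],
    [4.5,1,1.4,0,0.5],
    [4.3,1,1.3,0,0.5],
    [0,2,0,0,0.5],
    [0,2,0,0,0.5],
    [0,0,0,0,0.5],
    [0,0,0,0,0.5]
  ]
}}

```text
clock: 14.55
tcp_pos: [0.5819, -0.2945, 0.1097]
orientation: [-1.064, 1.411, -1.41]
contact_force: [0.5, -0.0, 0.5]
grip_width: 0.0425
```

Run:
```python
from g import *
from bench import r
from sil import *
f=r.grab_frame("side"); crop(f,(285,125,395,215),6,"s7")
a=unproj(f,px(255,125,5,[(287,250),(357,262)]),.091);d=a[1]-a[0];h=np.arctan2(d[1],d[0]);print("nut",(np.pi+2-(h-J[2]))%(2*np.pi))
g=np.array([.5822,-.2960])
go(([*g,.025],-.28-np.pi/2))
```

```text
nut 1.9263362493198688
t 14.60 tcp [ 0.5822 -0.295   0.1102] th -1.849 F [-0.6 -0.3  0.1] w 0.0427
spin 0.1 shift cm x,y,z: [0.1  8.52 0.03]
```

View pics/s7.png

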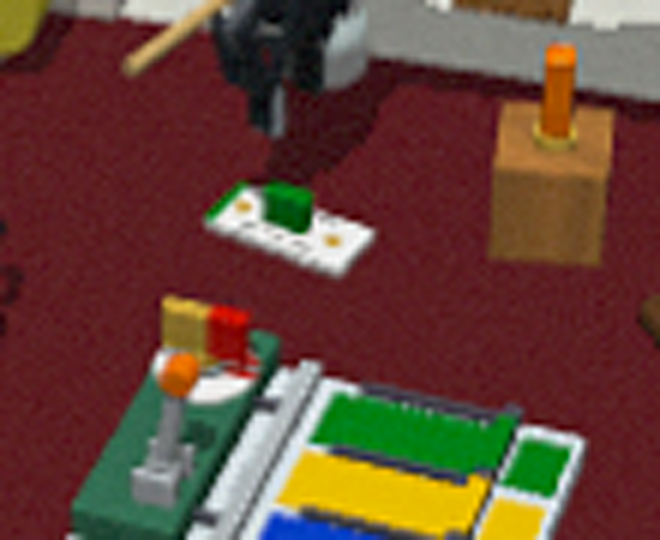

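{"method": "send_rows", "body": {
  "plan": [
    [0.1,3.5,0,0,0.5],
    [0,3,0,0,0.5],
    [0,2,0,0,0.5],
    [0,0,0,0,0.5],
    [0,0,0,0,0.05],
    [0,0,0,0,0.05],
    [0,0,0,0,0.05],
    [0,0,0,0,0.05],
    [0,0,0,0,0.05]
  ]
}}

```text
clock: 15.72
tcp_pos: [0.5823, -0.2973, 0.0262]
orientation: [-1.062, 1.41, -1.414]
contact_force: [-0.1, 0.3, 5.6]
grip_width: 0.0131
```

Run:
```python
from g import *
p,th,M=state()
T=jw([.005,-.054,0])
go(([p[0],p[1],.12],th),([*T[:2],.12],TJ),([*T[:2],p[2]+.021],TJ))
```

```text
t 15.72 tcp [ 0.5823 -0.2973  0.0262] th -1.850 F [-0.1  0.3  5.6] w 0.0131
t 15.72 tcp [ 0.5823 -0.2973  0.0262] th -1.850 F [-0.1  0.3  5.6] w 0.0131
spin 0.0 shift cm x,y,z: [-0.   -9.38  0.  ]
spin -12.4 shift cm x,y,z: [-17.88  -0.   -12.71]
spin 0.0 shift cm x,y,z: [-0.    7.28  0.  ]
```

{"method": "send_rows", "body": {
  "plan": [
    [0,-3,0,0,0.05],
    [0,-4,0,-6.2,0.05],
    [0,-2.4,0,-6.2,0.05],
    [-4.5,0,-3.2,0,0.05],
    [-4.5,0,-3.2,0,0.05],
    [-4.5,0,-3.2,0,0.05],
    [-4.4,0,-3.1,0,0.05],
    [0,0,0,0,0.05],
    [0,2,0,0,0.05],
    [0,0,0,0,0.05],
    [0,0,0,0,0.05]
  ]
}}

```text
clock: 17.1
tcp_pos: [0.4662, -0.1109, 0.099]
orientation: [-1.178, 1.256, -1.257]
contact_force: [0.6, 0.9, -1.1]
grip_width: 0.0133
```

Run:
```python
from g import *
from bench import r
f=r.grab_frame("side"); crop(f,(275,130,395,230),6,"s8")
f=r.grab_frame("top"); crop(f,(305,150,395,270),5,"t8")
T=jw([.005,-.054,0])
go(([*T[:2],.0472],TJ))
```

```text
t 17.20 tcp [ 0.4662 -0.1107  0.0991] th -1.635 F [-0.2  0.2 -0.8] w 0.0129
spin -0.0 shift cm x,y,z: [0.01 5.19 0.05]
```

View pics/s8.png

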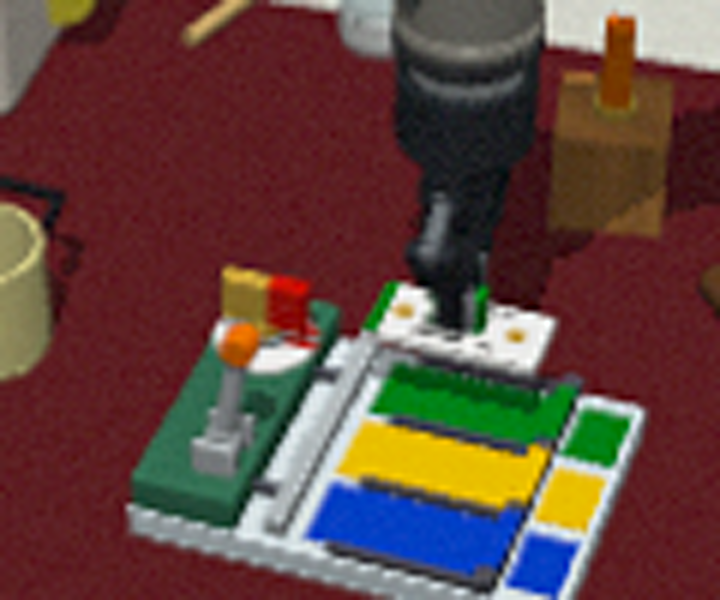

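View pics/t8.png

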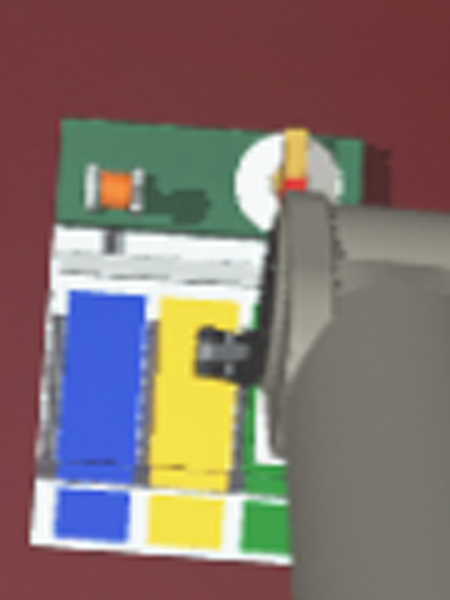

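Run:
```python
from g import *
from sil import *
a=unproj(s,px(275,130,6,[(405,311),(516,335)]),.081);print(a,[wj(x) for x in a],np.arctan2(*(a[0]-a[1])[1::-1]))
```

```text
[[ 0.49734245 -0.11328002  0.081     ]
 [ 0.43242692 -0.10998523  0.081     ]] [array([ 0.03575787, -0.05453049,  0.081     ]), array([-0.02923615, -0.05534221,  0.081     ])] -0.05071147512706059
```

{"method": "send_rows", "body": {
  "plan": [
    [0,2.2,0.1,0,0.05],
    [0,1.8,0,0,0.05],
    [0,0.8,0,0,0.05],
    [0,0.4,0,0,0.05],
    [0,0,0,0,0.05],
    [0,0,0,0,0.05]
  ]
}}

```text
clock: 17.95
tcp_pos: [0.4671, -0.1103, 0.0471]
orientation: [-1.178, 1.255, -1.256]
contact_force: [-0.4, -0.3, -1.4]
grip_width: 0.0129
```

{"method": "send_rows", "body": {
  "plan": [
    [0,0,0,0,0.3],
    [0,0,0,0,0.3],
    [0,0,0,0,0.3],
    [0,-4,0,0,0.3],
    [0,-5,0,0,0.3],
    [-5.5,-1,0,0,0.3],
    [-5.5,0,0,0,0.5],
    [-5.5,0,0,0,0.5],
    [-5.5,0,0,0,0.5],
    [-5.5,0,0,0,0.5],
    [-5,0,0,0,0.5],
    [0,0,0,0,0.5]
  ]
}}

```text
clock: 19.45
tcp_pos: [0.4867, 0.2193, 0.1468]
orientation: [-1.18, 1.251, -1.249]
contact_force: [-0.9, -0.7, -0.3]
grip_width: 0.0426
```

Run:
```python
from g import *
d={n:grab(n) for n in("top","side")}
pickle.dump(d,open("f0.pkl","wb"))
import sil
from sil import *
crop(d["top"],(190,150,400,270),3,"t9");crop(d["side"],(255,150,395,310),4,"s9")
for n,p0 in(("blue",[.4612,.306,.199]),("yellow",[.5836,.2719,.211])):
    for fs in((d["side"],),(d["top"],)): print(n,[x for x in fitobj(fs,TM,p0,tmask)[:2]])
go(([.4612,.306,.08],.199-np.pi/2),)
```

```text
blue [array([0.46010205, 0.30496206, 0.19865034]), np.float64(103.3828125)]
blue [array([0.46114687, 0.30870678, 0.45038906]), np.float64(542.53125)]
yellow [array([0.58297138, 0.27132329, 0.20886995]), np.float64(78.09765625)]
yellow [array([0.58804562, 0.27265799, 0.1535457 ]), np.float64(371.9765625)]
t 19.55 tcp [0.4869 0.214  0.1463] th -1.633 F [-0.  -0.6 -1. ] w 0.0426
spin -15.0 shift cm x,y,z: [-9.53  6.63 -0.7 ]
```

View pics/t9.png

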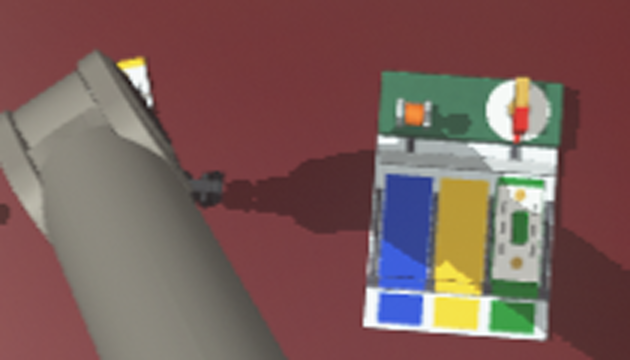

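View pics/s9.png

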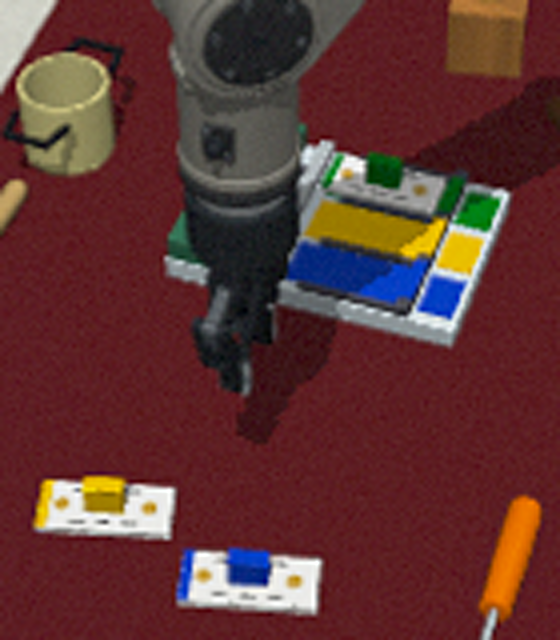

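{"method": "send_rows", "body": {
  "plan": [
    [0,0,0,-7.5,0.5],
    [0,0,0,-7.5,0.5],
    [-3.2,1.2,-0.2,0,0.5],
    [-3.2,1.8,-0.2,0,0.5],
    [-3.1,1.8,-0.3,0,0.5],
    [0,1.8,0,0,0.5],
    [0,0,0,0,0.5],
    [0,0,0,0,0.5]
  ]
}}

```text
clock: 20.55
tcp_pos: [0.4626, 0.304, 0.081]
orientation: [-1.296, 1.063, -1.065]
contact_force: [0.4, 0.8, -0.0]
grip_width: 0.0429
```

Run:
```python
from g import *
go(([.4612,.306,.026],.199-np.pi/2),)
```

```text
t 20.55 tcp [0.4626 0.304  0.081 ] th -1.375 F [ 0.4  0.8 -0. ] w 0.0429
spin -0.2 shift cm x,y,z: [-0.22  5.5  -0.1 ]
```

{"method": "send_rows", "body": {
  "plan": [
    [-0.2,2.5,-0.1,0,0.5],
    [0,2,0,0,0.5],
    [0,1,0,0,0.5],
    [0,0,0,0,0.5],
    [0,0,0,0,0.05],
    [0,0,0,0,0.05],
    [0,0,0,0,0.05],
    [0,0,0,0,0.05],
    [0,0,0,0,0.05]
  ]
}}

```text
clock: 21.68
tcp_pos: [0.4609, 0.3081, 0.0266]
orientation: [-1.295, 1.061, -1.062]
contact_force: [-1.2, -1.1, 7.0]
grip_width: 0.0132
```

Run:
```python
from g import *
p,th,M=state()
T=jw([.005,.054,0])
go(([p[0],p[1],.12],th),([*T[:2],.12],TJ),([*T[:2],p[2]+.021],TJ))
```

```text
t 21.68 tcp [0.4609 0.3081 0.0266] th -1.372 F [-1.2 -1.1  7. ] w 0.0132
t 21.68 tcp [0.4609 0.3081 0.0266] th -1.372 F [-1.2 -1.1  7. ] w 0.0132
spin 0.0 shift cm x,y,z: [ 0.   -9.34  0.  ]
spin 15.0 shift cm x,y,z: [30.97 -0.    3.22]
spin 0.0 shift cm x,y,z: [-0.    7.24  0.  ]
```

{"method": "send_rows", "body": {
  "plan": [
    [0,-3,0,0,0.05],
    [0,-4,0,7.5,0.05],
    [0,-2.3,0,7.5,0.05],
    [5.2,0,0.5,0,0.05],
    [5.2,0,0.5,0,0.05],
    [5.2,0,0.5,0,0.05],
    [5.2,0,0.5,0,0.05],
    [5.2,0,0.6,0,0.05],
    [5,0,0.6,0,0.05],
    [0,1.5,0,0,0.05],
    [0,0,0,0,0.05],
    [0,0,0,0,0.05]
  ]
}}

```text
clock: 23.18
tcp_pos: [0.4726, -0.0022, 0.1036]
orientation: [-1.18, 1.254, -1.253]
contact_force: [0.6, 0.1, -1.0]
grip_width: 0.013
```

Run:
```python
from g import *
from bench import r
f=r.grab_frame("side"); crop(f,(275,130,395,230),6,"s10")
T=jw([.005,.054,0])
go(([*T[:2],.0476],TJ))
```

```text
t 23.23 tcp [ 0.4727 -0.0022  0.1038] th -1.631 F [ 0.7  0.7 -0. ] w 0.0132
spin 0.2 shift cm x,y,z: [0.08 5.62 0.08]
```

View pics/s10.png

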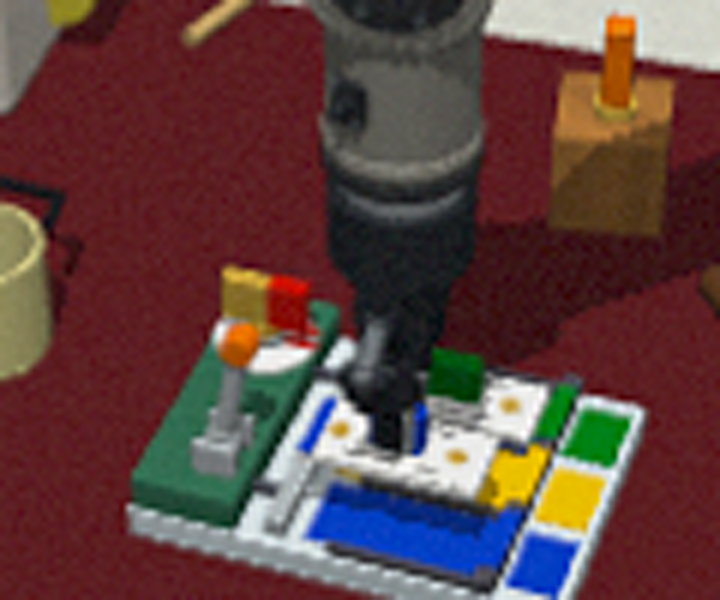

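Run:
```python
from g import *
from sil import *
a=unproj(s,px(275,130,6,[(341,430),(457,456)]),.085);print([wj(x) for x in a],wj(a.mean(0)),np.arctan2(*(a[0]-a[1])[1::-1]))
```

```text
[array([0.03566126, 0.05434674, 0.085     ]), array([-0.02927504,  0.05320408,  0.085     ])] [0.00319311 0.05377541 0.085     ] -0.04560505818509183
```

Well placed; lower.

{"method": "send_rows", "body": {
  "plan": [
    [0.1,2.4,0.1,0,0.05],
    [0,2.0,0,0,0.05],
    [0,0.8,0,0,0.05],
    [0,0.4,0,0,0.05],
    [0,0,0,0,0.05],
    [0,0,0,0,0.05]
  ]
}}

```text
clock: 23.98
tcp_pos: [0.4739, -0.0048, 0.0482]
orientation: [-1.178, 1.255, -1.256]
contact_force: [0.1, 0.3, -0.9]
grip_width: 0.0132
```

{"method": "send_rows", "body": {
  "plan": [
    [0,0,0,0,0.3],
    [0,0,0,0,0.3],
    [0,0,0,0,0.3],
    [0,-4,0,0,0.3],
    [0,-4,0,0,0.3],
    [-4.5,-1,1,-4,0.5],
    [-4.5,0,1,-4,0.5],
    [-4.5,0,1,-7,0.5],
    [-4.5,0,0.5,0,0.5],
    [-4,0,0.5,0,0.5],
    [0,0,0,0,0.5]
  ]
}}

```text
clock: 25.35
tcp_pos: [0.4947, 0.2196, 0.1377]
orientation: [-1.297, 1.058, -1.056]
contact_force: [0.1, -0.7, 0.5]
grip_width: 0.0425
```

Run:
```python
from g import *
d={n:grab(n) for n in("top","side")}
pickle.dump(d,open("f0.pkl","wb"))
from sil import *
crop(d["top"],(190,150,400,270),3,"t11");crop(d["side"],(255,150,395,310),4,"s11")
for n,p0 in(("yellow",[.5836,.2719,.211]),):
    for fs in((d["side"],),(d["top"],)): print(n,[x for x in fitobj(fs,TM,p0,tmask)[:2]])
go(([.5836,.2719,.08],.211-np.pi/2),)
```

```text
yellow [array([0.58302038, 0.27098533, 0.20965049]), np.float64(9.62109375)]
yellow [array([0.5909287 , 0.26625957, 0.37291165]), np.float64(412.953125)]
t 25.45 tcp [0.4954 0.2151 0.1374] th -1.372 F [ 0.7 -0.3  0.6] w 0.0426
spin -0.7 shift cm x,y,z: [-3.7   5.74  9.81]
```

View pics/t11.png

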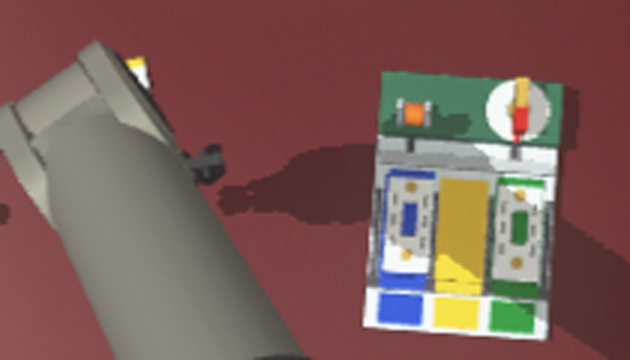

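View pics/s11.png

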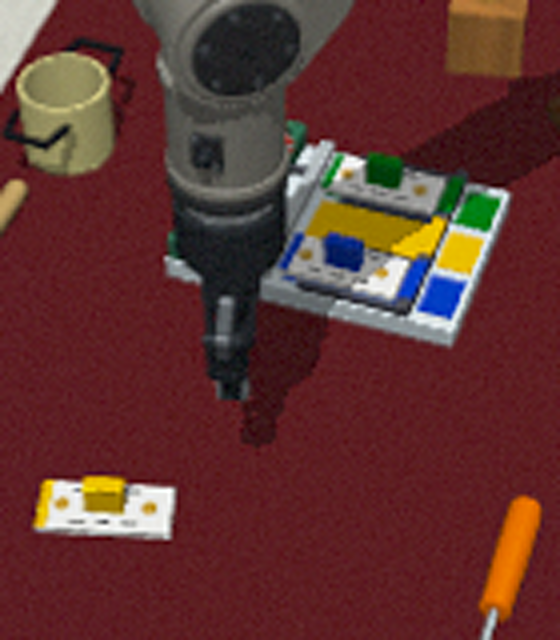

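{"method": "send_rows", "body": {
  "plan": [
    [-1.2,1,3.3,-0.7,0.5],
    [-1.2,1,3.3,0,0.5],
    [-1.3,1,3.2,0,0.5],
    [0,2,0,0,0.5],
    [0,0.7,0,0,0.5],
    [0,0,0,0,0.5],
    [0,0,0,0,0.5]
  ]
}}

```text
clock: 26.32
tcp_pos: [0.5839, 0.2713, 0.0813]
orientation: [-1.301, 1.052, -1.053]
contact_force: [-0.0, -0.9, 0.3]
grip_width: 0.0426
```

Run:
```python
from g import *
go(([.5836,.2717,.0265],.209-np.pi/2),)
```

```text
t 26.32 tcp [0.5839 0.2713 0.0813] th -1.360 F [-0.  -0.9  0.3] w 0.0426
spin 0.1 shift cm x,y,z: [-0.05  5.48 -0.02]
```

{"method": "send_rows", "body": {
  "plan": [
    [0,2.5,0,0,0.5],
    [0,2,0,0,0.5],
    [0,1,0,0,0.5],
    [0,0,0,0,0.5],
    [0,0,0,0,0.05],
    [0,0,0,0,0.05],
    [0,0,0,0,0.05],
    [0,0,0,0,0.05],
    [0,0,0,0,0.05]
  ]
}}

```text
clock: 27.45
tcp_pos: [0.5846, 0.2722, 0.0265]
orientation: [-1.3, 1.052, -1.053]
contact_force: [-1.3, -0.2, 6.7]
grip_width: 0.0129
```

Run:
```python
from g import *
p,th,M=state()
T=jw([.004,.0,0])
A=np.array([.466,.22])
go(([p[0],p[1],.14],th),([*A,.14],TJ),([*T[:2],.14],TJ),([*T[:2],p[2]+.021],TJ))
```

```text
t 27.45 tcp [0.5846 0.2722 0.0265] th -1.360 F [-1.3 -0.2  6.7] w 0.0129
t 27.45 tcp [0.5846 0.2722 0.0265] th -1.360 F [-1.3 -0.2  6.7] w 0.0129
spin 0.0 shift cm x,y,z: [  0.   -11.35   0.  ]
spin 15.7 shift cm x,y,z: [  5.95  -0.   -11.5 ]
spin 0.0 shift cm x,y,z: [27.61 -0.    2.06]
spin 0.0 shift cm x,y,z: [-0.    9.25  0.  ]
```

{"method": "send_rows", "body": {
  "plan": [
    [0,-4,0,5.2,0.05],
    [0,-4.5,0,5.2,0.05],
    [0,-2.8,0,5.3,0.05],
    [2,0,-3.9,0,0.05],
    [2,0,-3.8,0,0.05],
    [2,0,-3.8,0,0.05],
    [5.5,0,0.4,0,0.05],
    [5.5,0,0.4,0,0.05],
    [5.5,0,0.4,0,0.05],
    [5.5,0,0.4,0,0.05],
    [5.5,0,0.4,0,0.05],
    [0,0,0,0,0.05]
  ]
}}

```text
clock: 28.95
tcp_pos: [0.4671, -0.0614, 0.1385]
orientation: [-1.176, 1.261, -1.263]
contact_force: [-0.2, 1.4, 0.5]
grip_width: 0.0133
```

{"method": "send_rows", "body": {
  "plan": [
    [0,2,0,0,0.05],
    [0,1.5,0,0,0.05],
    [0,0,0,0,0.05],
    [0,0,0,0,0.05]
  ]
}}

```text
clock: 29.45
tcp_pos: [0.4682, -0.0561, 0.1038]
orientation: [-1.179, 1.255, -1.255]
contact_force: [-0.4, -0.5, 0.4]
grip_width: 0.0133
```

Run:
```python
from g import *
from bench import r
f=r.grab_frame("side"); crop(f,(275,130,395,230),6,"s12")
T=jw([.004,.0,0])
go(([*T[:2],.0475],TJ))
```

```text
t 29.50 tcp [ 0.4683 -0.0562  0.104 ] th -1.633 F [ 0.2 -0.8 -0.9] w 0.0130
spin 0.0 shift cm x,y,z: [0.06 5.65 0.08]
```

View pics/s12.png

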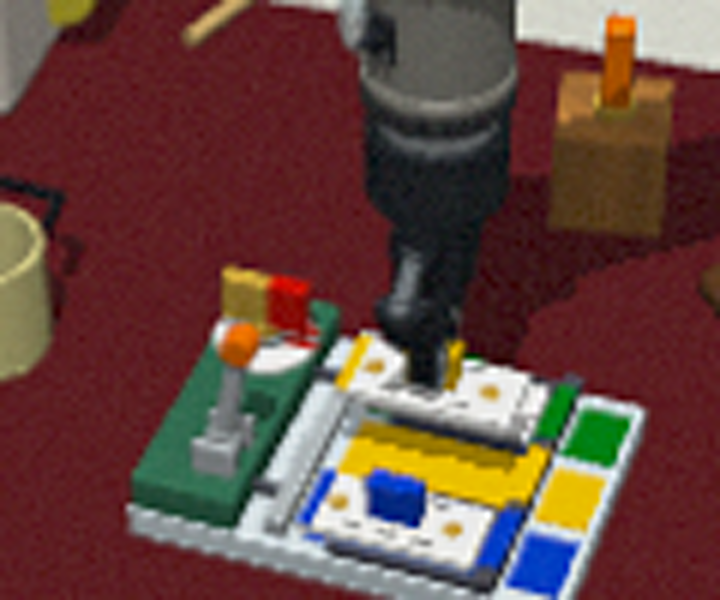

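Run:
```python
from g import *
from sil import *
a=unproj(s,px(275,130,6,[(376,367),(490,393)]),.0855);print([wj(x) for x in a],wj(a.mean(0)))
a=unproj(s,px(275,130,6,[(341,502),(454,530)]),.028);print([wj(x) for x in a],wj(a.mean(0)))
```

```text
[array([0.03421101, 0.00056045, 0.0855    ]), array([-0.03117471,  0.00030885,  0.0855    ])] [0.00151815 0.00043465 0.0855    ]
[array([0.03682248, 0.05148014, 0.028     ]), array([-0.02858911,  0.05177637,  0.028     ])] [0.00411668 0.05162826 0.028     ]
```

{"method": "send_rows", "body": {
  "plan": [
    [0,2.4,0.4,0,0.05],
    [0,2.0,0,0,0.05],
    [0,0.8,0,0,0.05],
    [0,0.4,0,0,0.05],
    [0,0,0,0,0.05],
    [0,0,0,0,0.05],
    [0,0,0,0,0.3],
    [0,0,0,0,0.3],
    [0,0,0,0,0.3],
    [0,-4,0,0,0.3],
    [0,-4,0,0,0.3],
    [0,-4,0,0,0.3]
  ]
}}

```text
clock: 31.0
tcp_pos: [0.4717, -0.0568, 0.1688]
orientation: [-1.179, 1.256, -1.255]
contact_force: [-0.0, 0.5, 0.9]
grip_width: 0.0257
```

{"method": "send_rows", "body": {
  "plan": [
    [-4,-2,0,0,0.4],
    [-4,0,2,0,0.4],
    [-4,0,4,0,0.4],
    [-4,0,4,0,0.4],
    [0,0,0,0,0.4]
  ]
}}

```text
clock: 31.62
tcp_pos: [0.5839, 0.1009, 0.1873]
orientation: [-1.178, 1.252, -1.251]
contact_force: [-0.2, 0.0, 1.0]
grip_width: 0.0343
```

Run:
```python
from g import *
d={n:grab(n) for n in("top","side")}
pickle.dump(d,open("f1.pkl","wb"))
crop(d["top"],(295,150,395,270),5,"t13");crop(d["side"],(275,145,395,245),6,"s13")
u=lev(1.5,2)-[0,0,.005]
go(([u[0],u[1],.2],TJ),(u,TJ))
```

```text
t 31.73 tcp [0.5814 0.0966 0.187 ] th -1.633 F [0.6 0.2 0.1] w 0.0341
spin 0.0 shift cm x,y,z: [10.52 -1.3  -1.48]
spin 0.0 shift cm x,y,z: [-0.    7.52  0.  ]
```

View pics/t13.png

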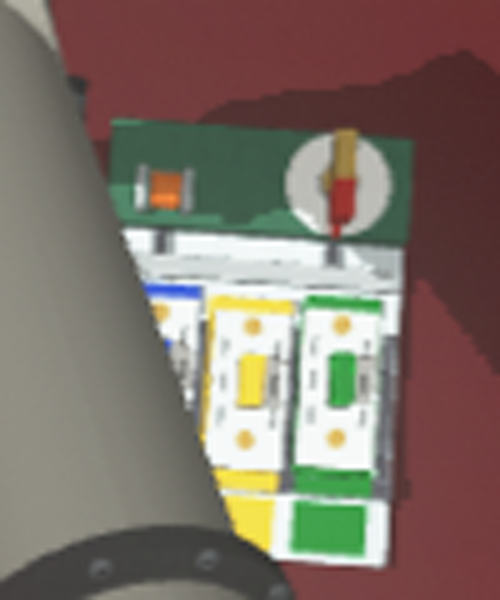

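View pics/s13.png

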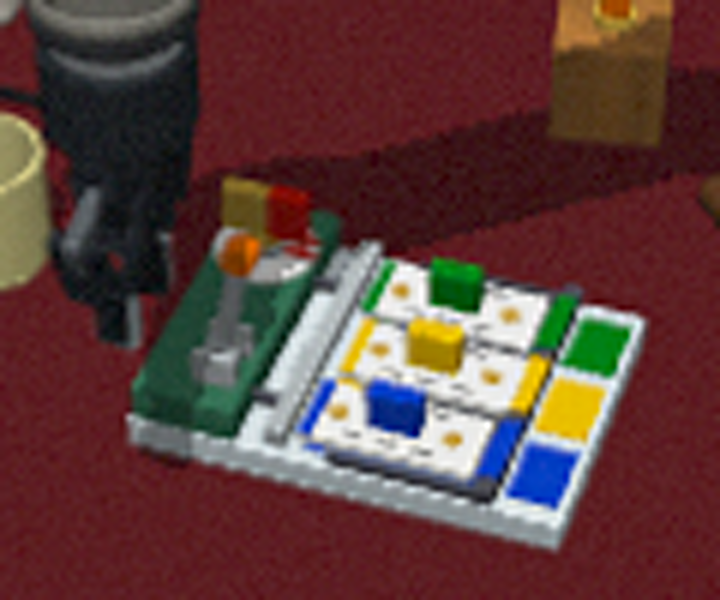

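Run:
```python
from g import *
d=pickle.load(open("f1.pkl","rb"));t=d["top"];s=d["side"]
from sil import px
for n,a in(("g",[(342,325),(336,438)]),("y",[(253,326),(245,440)])):
    u=unproj(t,px(295,150,5,a),.028);print(n,[wj(x)[:2].round(4) for x in u],wj(u.mean(0)).round(4))
for n,a in(("g",[(401,291),(510,317)]),("y",[(380,349),(491,377)]),("b",[(340,411),(454,440)])):
    u=unproj(s,px(275,145,6,a),.028);print(n,[wj(x)[:2].round(4) for x in u],wj(u.mean(0)).round(4))
print([(a,proj(s,lev(a,2))) for a in (1.4,1.5,1.6)],px(275,145,6,[(240,255)]))
u=unproj(t,px(295,150,5,[(345,135),(342,220)]),.09);h=np.arctan2(*(u[1]-u[0])[1::-1]);print("nut",(np.pi+2-(h-J[2]))%(2*np.pi))
```

```text
g [array([ 0.0381, -0.0532]), array([-0.0276, -0.0535])] [ 0.0053 -0.0534  0.028 ]
y [array([ 0.034 , -0.0017]), array([-0.0324, -0.0012])] [ 0.0008 -0.0015  0.028 ]
g [array([ 0.0373, -0.054 ]), array([-0.0284, -0.0534])] [ 0.0045 -0.0537  0.028 ]
y [array([ 0.033 , -0.0037]), array([-0.0328, -0.0025])] [ 0.0001 -0.0031  0.028 ]
b [array([0.0376, 0.0509]), array([-0.0286,  0.0518])] [0.0045 0.0513 0.028 ]
[(1.4, array([[312.56011554, 186.41977112]])), (1.5, array([[314.7450147 , 187.15095455]])), (1.6, array([[316.89988727, 188.04835561]]))] [[314.58333333 187.08333333]]
nut 1.9780111207912392
```

{"method": "send_rows", "body": {
  "plan": [
    [4,-1,-0.5,0,0.5],
    [4,0,-0.5,0,0.5],
    [2.5,0,-0.5,0,0.5],
    [0,0,0,0,0.5],
    [0,0,0,0,0.5]
  ]
}}

```text
clock: 32.35
tcp_pos: [0.5598, -0.007, 0.1977]
orientation: [-1.178, 1.256, -1.255]
contact_force: [-0.1, 0.7, -0.3]
grip_width: 0.0428
```

Run:
```python
from g import *
p,th,M=state()
u=lev(1.5,2)-[0,0,.005]
go((u,TJ))
L=[lev(a,2) for a in np.linspace(1.5,-.03,17)]
for a,b in zip(L,L[1:]): print((100*(M.T@(b-a))).round(2).tolist())
```

```text
t 32.35 tcp [ 0.5598 -0.007   0.1977] th -1.634 F [-0.1  0.7 -0.3] w 0.0428
t 32.35 tcp [ 0.5598 -0.007   0.1977] th -1.634 F [-0.1  0.7 -0.3] w 0.0428
spin -0.0 shift cm x,y,z: [0.05 7.29 0.03]
[-0.0, -0.09, 0.71]
[-0.0, -0.03, 0.72]
[-0.0, 0.04, 0.72]
[-0.0, 0.11, 0.71]
[-0.0, 0.18, 0.69]
[0.0, 0.24, 0.67]
[0.0, 0.31, 0.65]
[0.0, 0.37, 0.62]
[0.0, 0.42, 0.58]
[0.0, 0.48, 0.53]
[0.0, 0.53, 0.49]
[0.0, 0.57, 0.43]
[0.0, 0.61, 0.38]
[0.0, 0.64, 0.32]
[0.0, 0.67, 0.25]
[0.0, 0.69, 0.19]
```

{"method": "send_rows", "body": {
  "plan": [
    [0,3,0,0,0.5],
    [0,3,0,0,0.5],
    [0,1.3,0,0,0.5],
    [0,0,0,0,0.1],
    [0,0,0,0,0.1],
    [0,0,0,0,0.1],
    [0,0,0,0,0.1],
    [0,0,0,0,0.1]
  ],
  "force": 30
}}

```text
clock: 33.35
tcp_pos: [0.5607, -0.0071, 0.1252]
orientation: [-1.178, 1.255, -1.256]
contact_force: [-0.6, 0.9, 1.5]
grip_width: 0.0156
```

{"method": "send_rows", "body": {
  "plan": [
    [0,-0.09,0.71,0,0.1],
    [0,-0.03,0.72,0,0.1],
    [0,0.04,0.72,0,0.1],
    [0,0.11,0.71,0,0.1],
    [0,0.18,0.69,0,0.1],
    [0,0.24,0.67,0,0.1],
    [0,0.31,0.65,0,0.1],
    [0,0.37,0.62,0,0.1],
    [0,0.42,0.58,0,0.1],
    [0,0.48,0.53,0,0.1],
    [0,0.53,0.49,0,0.1],
    [0,0.57,0.43,0,0.1]
  ]
}}

```text
clock: 34.85
tcp_pos: [0.6363, -0.0121, 0.0945]
orientation: [-1.178, 1.255, -1.256]
contact_force: [-1.3, -0.0, 7.6]
grip_width: 0.0152
```

{"method": "send_rows", "body": {
  "plan": [
    [0,0.61,0.38,0,0.1],
    [0,0.64,0.32,0,0.1],
    [0,0.67,0.25,0,0.1],
    [0,0.69,0.19,0,0.1],
    [0,0,0,0,0.1],
    [0,0,0,0,0.1]
  ]
}}

```text
clock: 35.6
tcp_pos: [0.649, -0.0129, 0.0686]
orientation: [-1.175, 1.252, -1.258]
contact_force: [5.3, -0.9, 5.0]
grip_width: 0.0156
```

Run:
```python
from g import *
p,th,M=state()
go((lev(0,2)-[0,0,.005],TJ))
f=grab("side");crop(f,(255,145,395,245),5,"s14")
```

```text
t 35.60 tcp [ 0.649  -0.0129  0.0686] th -1.634 F [ 5.3 -0.9  5. ] w 0.0156
t 35.60 tcp [ 0.649  -0.0129  0.0686] th -1.634 F [ 5.3 -0.9  5. ] w 0.0156
spin -0.0 shift cm x,y,z: [ 0.03 -0.1  -0.31]
```

View pics/s14.png

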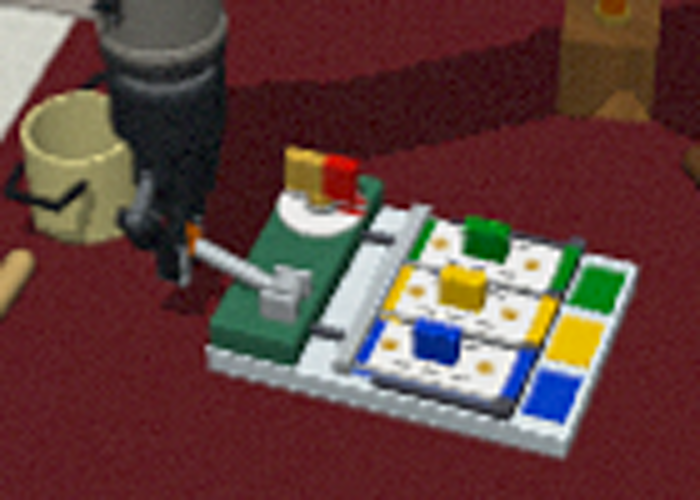

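{"method": "send_rows", "body": {
  "plan": [
    [0,0.3,0,0,0.1],
    [0,0,0,0,0.1],
    [0,-0.4,0,0,0.4],
    [0,0,0,0,0.4],
    [0,0,0,0,0.4],
    [0,-3,0,0,0.4],
    [0,-5,0,0,0.4],
    [0,-5,0,0,0.4],
    [5,-2,-2,0,0.4],
    [5,0,-3,-5,0.4],
    [5,0,-3,-6,0.4],
    [0,0,0,0,0.4]
  ]
}}

```text
clock: 37.15
tcp_pos: [0.5582, -0.1662, 0.2179]
orientation: [-1.267, 1.121, -1.12]
contact_force: [0.9, 0.7, 0.1]
grip_width: 0.0342
```

Run:
```python
from g import *
d={n:grab(n) for n in("top","side")}
pickle.dump(d,open("f2.pkl","wb"))
crop(d["top"],(295,150,395,270),5,"t15");crop(d["side"],(275,145,395,245),6,"s15")
S=[.4245,-.345]
go(([*S,.2],.13-np.pi/2),([*S,.108],.13-np.pi/2))
```

```text
t 37.25 tcp [ 0.5611 -0.1606  0.218 ] th -1.444 F [-0.1  1.1  0.6] w 0.0342
spin -0.2 shift cm x,y,z: [ 16.52   1.8  -15.94]
spin 0.0 shift cm x,y,z: [0.  9.2 0. ]
```

View pics/t15.png

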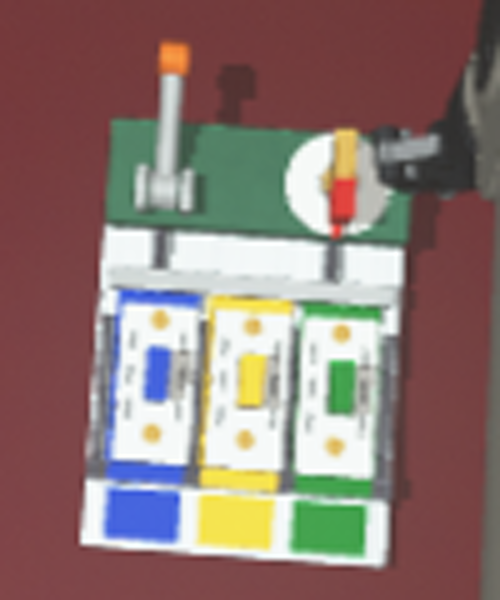

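View pics/s15.png

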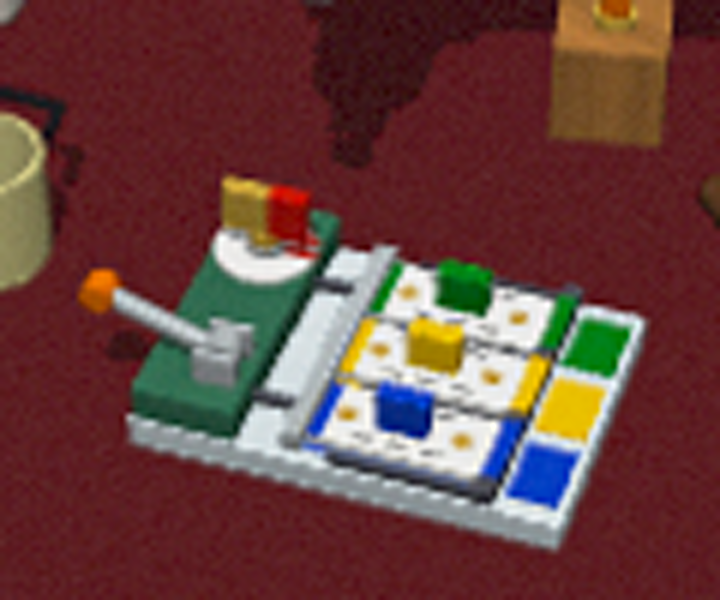

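Run:
```python
from g import *
d=pickle.load(open("f2.pkl","rb"));t=d["top"];s=d["side"]
from sil import px
for n,a in(("b",[(161,320),(152,433)]),("y",[(253,326),(245,440)]),("g",[(342,333),(335,446)])):
    u=unproj(t,px(295,150,5,a),.028);print(n,[wj(x)[:2].round(4) for x in u],wj(u.mean(0)).round(4))
for n,a in(("g",[(408,293),(518,318)]),("y",[(380,349),(491,377)]),("b",[(347,413),(461,441)])):
    u=unproj(s,px(275,145,6,a),.028);print(n,[wj(x)[:2].round(4) for x in u],wj(u.mean(0)).round(4))
print([(a,proj(s,lev(a,2))) for a in (0,.1,.2)],px(275,145,6,[(100,290)]))
c=s["image"].astype(int)
def cen(f,box):
    l,tp,r_,b=box;c=f["image"][tp:b,l:r_].astype(float);m=(c[...,0]>150)&(c[...,1]>55)&(c[...,1]<150)&(c[...,2]<70)
    v,u=np.nonzero(m);return u.mean()+l,v.mean()+tp,len(u)
print(cen(s,(284,185,300,202)))
```

```text
b [array([0.0337, 0.0518]), array([-0.0321,  0.0526])] [0.0008 0.0522 0.028 ]
y [array([ 0.034 , -0.0017]), array([-0.0324, -0.0012])] [ 0.0008 -0.0015  0.028 ]
g [array([ 0.0335, -0.0535]), array([-0.0322, -0.0532])] [ 0.0006 -0.0534  0.028 ]
g [array([ 0.033 , -0.0537]), array([-0.0329, -0.0541])] [ 0.     -0.0539  0.028 ]
y [array([ 0.033 , -0.0037]), array([-0.0328, -0.0025])] [ 0.0001 -0.0031  0.028 ]
b [array([0.0334, 0.0511]), array([-0.0324,  0.0513])] [0.0005 0.0512 0.028 ]
[(0, array([[290.92363831, 194.08965485]])), (0.1, array([[291.41242011, 192.62634308]])), (0.2, array([[292.10610679, 191.25794901]]))] [[291.25       192.91666667]]
(np.float64(291.16129032258067), np.float64(192.6451612903226), 31)
```

Run:
```python
from g import *
d=pickle.load(open("f2.pkl","rb"));s=d["side"];t=d["top"]
i0=cv2.imread("pics/side0.png")[:,:,::-1]; t0=cv2.imread("pics/top0.png")[:,:,::-1]
def cen(im,box):
    l,tp,r_,b=box;c=im[tp:b,l:r_].astype(float);w=np.clip((c[...,0]-130)/80,0,1)*np.clip(c[...,0]-c[...,2]-90,0,40)
    v,u=np.mgrid[tp:b,l:r_];return (w*u).sum()/w.sum(),(w*v).sum()/w.sum()
for n,im in(("now",s["image"]),("init",i0)): print(n,cen(im,(282,183,300,204)))
for n,im in(("now",t["image"]),("init",t0)): print(n,cen(im,(320,150,340,170)))
for a in(0,.1,.2):print(a,proj(s,lev(a,2)),proj(t,lev(a,2)+[0,0,.005]))
print("init",proj(s,lev(0,.6)),proj(t,lev(0,.6)+[0,0,.005]))
```

```text
now (np.float64(291.30683646478144), np.float64(192.21315208202668))
init (np.float64(290.47795250870485), np.float64(192.9480135852503))
now (np.float64(329.392761106781), np.float64(161.2093920498831))
init (np.float64(329.3867739346529), np.float64(160.35113182552192))
0 [[290.92363831 194.08965485]] [[329.47215597 161.1768213 ]]
0.1 [[291.41242011 192.62634308]] [[329.49234584 161.38647926]]
0.2 [[292.10610679 191.25794901]] [[329.49360139 161.86435239]]
init [[290.34067684 193.95047346]] [[329.52099949 160.45221471]]
```

Run:
```python
from g import *
u=lev(.0,2)
go(([u[0],u[1],.2],TJ),([u[0],u[1],u[2]+.01+.014+.01],TJ))
```

```text
t 37.25 tcp [ 0.5611 -0.1606  0.218 ] th -1.444 F [-0.1  1.1  0.6] w 0.0342
spin 10.9 shift cm x,y,z: [-15.27   1.8    7.53]
spin 0.0 shift cm x,y,z: [-0.    9.14  0.  ]
```

{"method": "send_rows", "body": {
  "plan": [
    [0,0,0,5.5,0.5],
    [0,0,0,5.4,0.5],
    [-5.1,0.6,2.5,0,0.5],
    [-5.1,0.6,2.5,0,0.5],
    [-5.1,0.6,2.5,0,0.5],
    [0,0,0,0,0.5],
    [0,4,0,0,0.5],
    [0,4,0,0,0.5],
    [0,0,0,0,0.5],
    [0,0,0,0,0.5]
  ]
}}

```text
clock: 38.5
tcp_pos: [0.6468, -0.0114, 0.1215]
orientation: [-1.178, 1.253, -1.254]
contact_force: [0.5, -0.3, 1.3]
grip_width: 0.0422
```

Run:
```python
from g import *
u=lev(.05,2)-[0,0,.005]
go((u,TJ))
```

```text
t 38.50 tcp [ 0.6468 -0.0114  0.1215] th -1.632 F [ 0.5 -0.3  1.3] w 0.0422
spin 0.1 shift cm x,y,z: [ 0.15  4.83 -0.18]
```

{"method": "send_rows", "body": {
  "plan": [
    [0.15,2.5,-0.1,0,0.5],
    [0,2.3,0,0,0.5],
    [0,0,0,0,0.1],
    [0,0,0,0,0.1],
    [0,0,0,0,0.1],
    [0,0,0,0,0.1],
    [0,0.5,0.05,0,0.1],
    [0,0.5,0.05,0,0.1],
    [0,0,0,0,0.1],
    [0,0,0,0,0.1]
  ]
}}

```text
clock: 39.75
tcp_pos: [0.648, -0.0129, 0.0665]
orientation: [-1.175, 1.251, -1.256]
contact_force: [-7.0, 1.6, 25.0]
grip_width: 0.0152
```

{"method": "send_rows", "body": {
  "plan": [
    [0,0,0,0,0.5],
    [0,0,0,0,0.5],
    [0,0,0,0,0.5],
    [0,0,0,0,0.5],
    [0,-3,0,0,0.5],
    [0,-5,0,0,0.5],
    [0,-5,0,0,0.5],
    [5,-2,-2,0,0.5],
    [5,0,-3,-5,0.5],
    [5,0,-3,-6,0.5],
    [0,0,0,0,0.5],
    [0,0,0,0,0.5]
  ]
}}

```text
clock: 41.25
tcp_pos: [0.5612, -0.1608, 0.2122]
orientation: [-1.267, 1.113, -1.113]
contact_force: [-0.0, 0.4, -0.1]
grip_width: 0.0424
```

Run:
```python
from g import *
d={n:grab(n) for n in("top","side")}
s=d["side"];t=d["top"]
def cen(im,box):
    l,tp,r_,b=box;c=im[tp:b,l:r_].astype(float);w=np.clip((c[...,0]-130)/80,0,1)*np.clip(c[...,0]-c[...,2]-90,0,40)
    v,u=np.mgrid[tp:b,l:r_];return (w*u).sum()/w.sum(),(w*v).sum()/w.sum()
print(cen(s["image"],(282,183,300,204)),cen(t["image"],(320,150,340,170)))
pickle.dump(d,open("f2.pkl","wb"))
crop(d["side"],(275,125,415,245),5,"s16")
S=[.4245,-.345]
go(([*S,.2],.13-np.pi/2),([*S,.108],.13-np.pi/2))
```

```text
(np.float64(290.9151431528113), np.float64(193.18512130619754)) (np.float64(329.3964245944563), np.float64(160.98388860464883))
t 41.35 tcp [ 0.5618 -0.1594  0.2121] th -1.438 F [0.2 0.2 0. ] w 0.0427
spin 0.1 shift cm x,y,z: [ 16.63   1.21 -16.02]
spin 0.0 shift cm x,y,z: [0.  9.2 0. ]
```

View pics/s16.png

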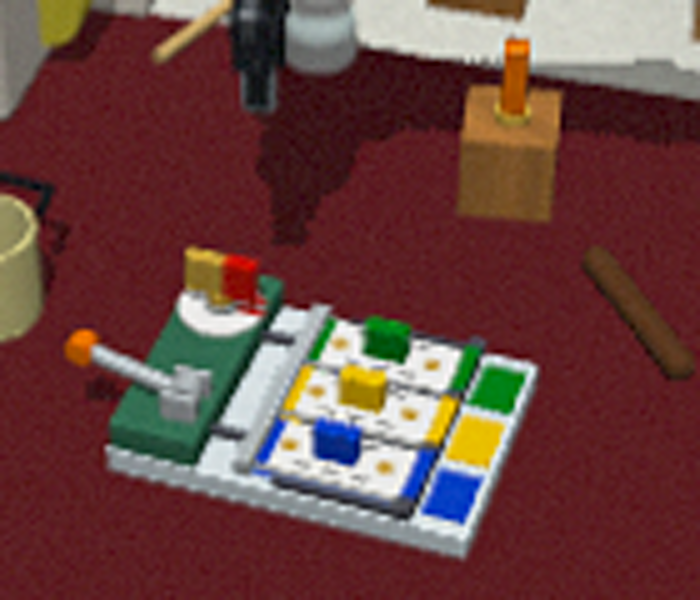

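{"method": "send_rows", "body": {
  "plan": [
    [4.2,0.3,-4,0,0.5],
    [4.2,0.3,-4,0,0.5],
    [4.2,0.3,-4,0,0.5],
    [4,0.3,-4,0,0.5],
    [0,0,0,0,0.5],
    [0,0,0,0,0.5]
  ]
}}

```text
clock: 42.1
tcp_pos: [0.4254, -0.3452, 0.2001]
orientation: [-1.268, 1.111, -1.111]
contact_force: [-0.1, -0.5, -0.3]
grip_width: 0.0426
```

Run:
```python
from g import *
d={n:grab(n) for n in("top","side")}
crop(d["side"],(340,100,420,180),7,"s17")
S=[.4245,-.345]
go(([*S,.108],.13-np.pi/2))
```

```text
t 42.20 tcp [ 0.4259 -0.3445  0.2002] th -1.436 F [ 0.2  0.4 -0.2] w 0.0425
spin 0.2 shift cm x,y,z: [ 0.03  9.22 -0.15]
```

View pics/s17.png

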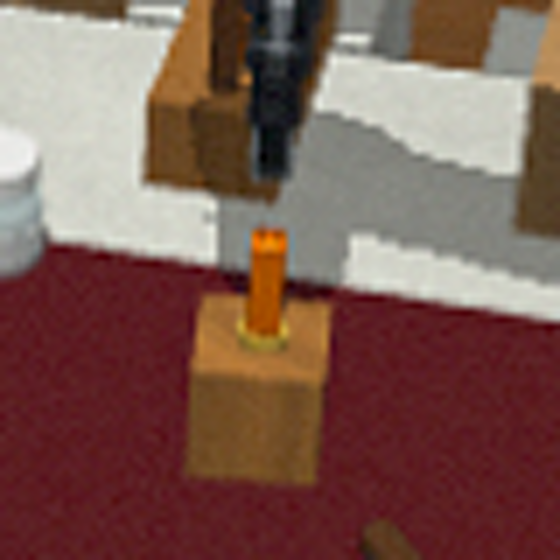

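{"method": "send_rows", "body": {
  "plan": [
    [0,3,-0.1,0,0.5],
    [0,3,0,0,0.5],
    [0,2,0,0,0.5],
    [0,1.2,0,0,0.5],
    [0,0,0,0,0.5],
    [0,0,0,0,0.1],
    [0,0,0,0,0.1],
    [0,0,0,0,0.1],
    [0,0,0,0,0.1],
    [0,0,0,0,0.1]
  ],
  "force": 40
}}

```text
clock: 43.45
tcp_pos: [0.4238, -0.3468, 0.109]
orientation: [-1.268, 1.111, -1.114]
contact_force: [-0.5, 1.2, 6.0]
grip_width: 0.0176
```

Run:
```python
from g import *
d={n:grab(n) for n in("top","side")}
state()
crop(d["side"],(340,100,420,180),7,"s18")
```

```text
t 43.55 tcp [ 0.4238 -0.3468  0.1091] th -1.440 F [0.4 1.5 6.2] w 0.0176
```

View pics/s18.png

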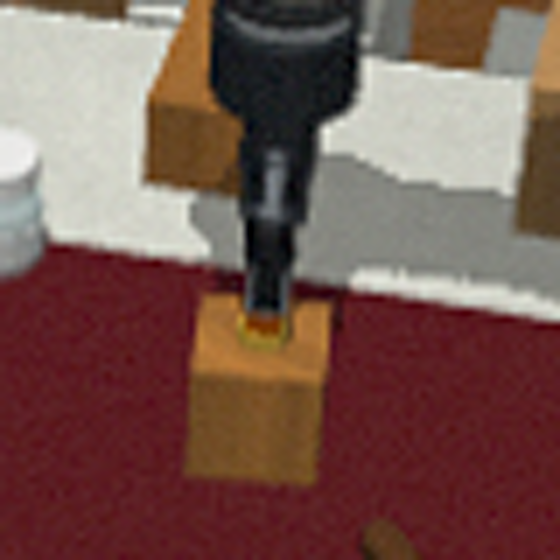

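Run:
```python
from g import *
p,th,M=state()
T=jw([-.033,.0525,.028])
go(([*p[:2],p[2]+.1],th),([*T[:2],p[2]+.1],th),([*T[:2],.028+.094+.015],th))
```

```text
t 43.55 tcp [ 0.4238 -0.3468  0.1091] th -1.440 F [0.4 1.5 6.2] w 0.0176
t 43.55 tcp [ 0.4238 -0.3468  0.1091] th -1.440 F [0.4 1.5 6.2] w 0.0176
spin 0.0 shift cm x,y,z: [  0. -10.   0.]
spin 0.0 shift cm x,y,z: [-34.02  -0.     5.65]
spin 0.0 shift cm x,y,z: [0.   7.21 0.  ]
```

{"method": "send_rows", "body": {
  "plan": [
    [0,-1.5,0,0,0.1],
    [0,-3,0,0,0.1],
    [0,-3,0,0,0.1],
    [0,-2.5,0,0,0.1],
    [-5.6,0,1,0,0.1],
    [-5.6,0,1,0,0.1],
    [-5.7,0,1,0,0.1],
    [-5.7,0,1,0,0.1],
    [-5.7,0,0.9,0,0.1],
    [-5.7,0,0.8,0,0.1],
    [0,0,0,0,0.1],
    [0,0,0,0,0.1]
  ]
}}

```text
clock: 45.05
tcp_pos: [0.4352, -0.0026, 0.2086]
orientation: [-1.269, 1.112, -1.113]
contact_force: [0.6, -0.4, -0.6]
grip_width: 0.0177
```

{"method": "send_rows", "body": {
  "plan": [
    [0,3,0,0,0.1],
    [0,2.2,0,0,0.1],
    [0,1,0,0,0.1],
    [0,0,0,0,0.1],
    [0,0,0,0,0.1]
  ]
}}

```text
clock: 45.68
tcp_pos: [0.4359, -0.0024, 0.1469]
orientation: [-1.267, 1.112, -1.114]
contact_force: [0.4, 0.1, 0.2]
grip_width: 0.0175
```

Run:
```python
from g import *
d={n:grab(n) for n in("top","side")}
pickle.dump(d,open("f3.pkl","wb"))
p,th,M=state()
print(proj(d["side"],p-[0,0,.094]),proj(d["side"],p-[0,0,.039]))
crop(d["side"],(315,130,405,230),6,"s19")
T=jw([-.033,.0525,.028])
go(([*T[:2],.122],th))
```

```text
t 45.77 tcp [ 0.4359 -0.0021  0.147 ] th -1.441 F [ 0.1 -0.2  0.3] w 0.0177
[[351.5372884 212.8720887]] [[351.98774282 200.38235982]]
t 45.77 tcp [ 0.4359 -0.0021  0.147 ] th -1.441 F [ 0.1 -0.2  0.3] w 0.0177
spin 0.0 shift cm x,y,z: [-0.01  2.5  -0.04]
```

View pics/s19.png

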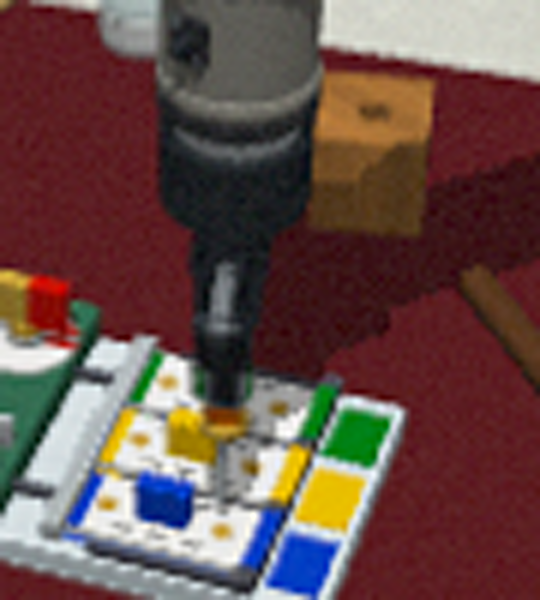

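Run:
```python
from g import *
d=pickle.load(open("f3.pkl","rb"))
f=d["side"];l,t,k=338,190,18
c=cv2.resize(f["image"][t:t+32,l:l+34],None,fx=k,fy=k,interpolation=cv2.INTER_NEAREST)
cv2.imwrite("pics/s20.png",c[:,:,::-1])
f=d["top"];c=cv2.resize(f["image"][215:265,300:350],None,fx=11,fy=11,interpolation=cv2.INTER_NEAREST)
cv2.imwrite("pics/t20.png",c[:,:,::-1])
```

```text
(no output)
```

View pics/s20.png

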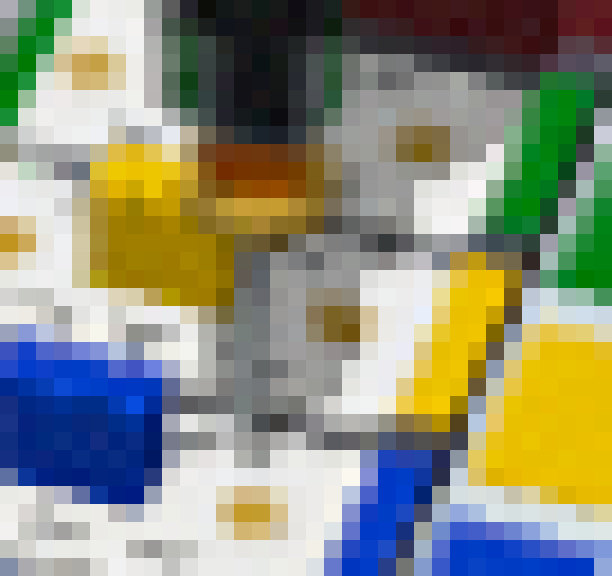

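View pics/t20.png

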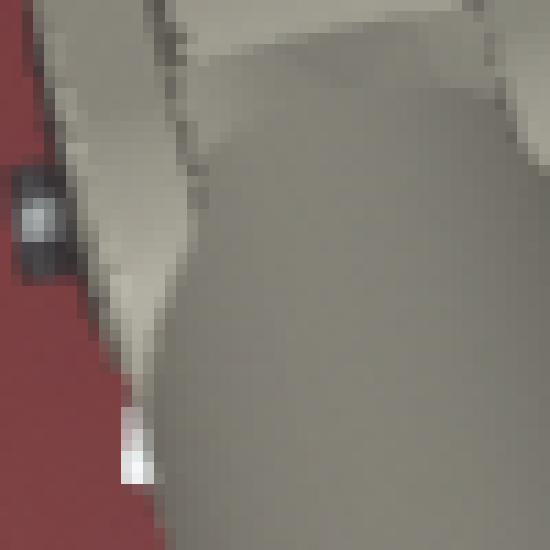

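{"method": "send_rows", "body": {
  "plan": [
    [0,0.8,0,0,0.1],
    [0,0.6,0,0,0.1],
    [0,0,0,0,0.1]
  ]
}}

```text
clock: 46.15
tcp_pos: [0.4348, -0.002, 0.1316]
orientation: [-1.269, 1.113, -1.112]
contact_force: [-0.5, 0.4, -0.4]
grip_width: 0.0176
```

Run:
```python
from g import *
f=grab("side")
p,th,M=state();print(proj(f,p-[0,0,.094]))
l,t,k=338,190,18
c=cv2.resize(f["image"][t:t+32,l:l+34],None,fx=k,fy=k,interpolation=cv2.INTER_NEAREST)
cv2.imwrite("pics/s21.png",c[:,:,::-1])
```

```text
t 46.20 tcp [ 0.435  -0.002   0.1318] th -1.440 F [-0.2  0.1 -0.8] w 0.0172
[[351.6729945  216.28657323]]
```

View pics/s21.png

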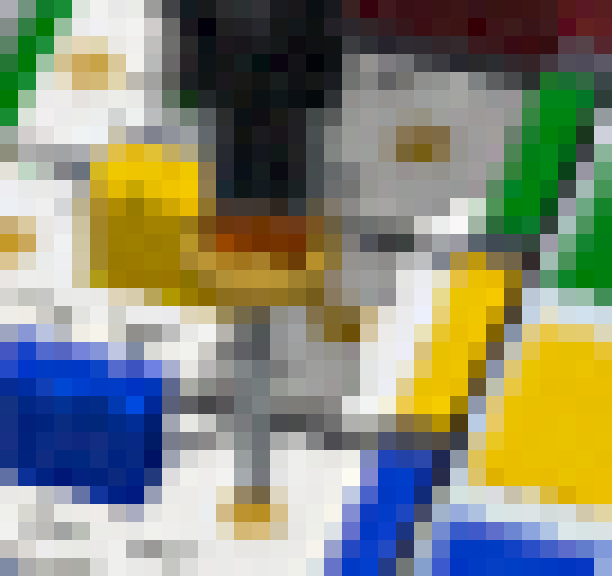

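{"method": "send_rows", "body": {
  "plan": [
    [0,0.5,0,0,0.1],
    [0,0.3,0,0,0.1],
    [0,0.1,0,0,0.1],
    [0,0,0,0,0.1]
  ]
}}

```text
clock: 46.7
tcp_pos: [0.4353, -0.002, 0.1231]
orientation: [-1.268, 1.113, -1.112]
contact_force: [0.7, -0.0, -0.5]
grip_width: 0.0178
```

{"method": "send_rows", "body": {
  "plan": [
    [0,0.1,0,0,0.1],
    [0,0.1,0,0,0.1],
    [0,0,0,0,0.1]
  ]
}}

```text
clock: 47.08
tcp_pos: [0.4356, -0.002, 0.1215]
orientation: [-1.268, 1.112, -1.113]
contact_force: [0.2, 0.3, 4.0]
grip_width: 0.0174
```

{"method": "send_rows", "body": {
  "plan": [
    [0,0.05,0,0,0.1],
    [0,0,0,0,0.1],
    [0,0,0,0,0.1],
    [0,0,0,0,0.1],
    [0,0,0,0,0.1]
  ]
}}

```text
clock: 47.7
tcp_pos: [0.4357, -0.002, 0.1212]
orientation: [-1.268, 1.112, -1.113]
contact_force: [-1.2, -0.0, 7.0]
grip_width: 0.0176
```

Run:
```python
from g import *
f=grab("side")
p,th,M=state()
l,t,k=338,190,18
c=cv2.resize(f["image"][t:t+32,l:l+34],None,fx=k,fy=k,interpolation=cv2.INTER_NEAREST)
cv2.imwrite("pics/s22.png",c[:,:,::-1])
b=np.array([p[0],p[1],p[2]+.04]);A=jw([.033,.0525,0]);B=jw([-.033,.0525,0])
go((b,th),(b+A-B,th))
```

```text
t 47.75 tcp [ 0.4357 -0.002   0.1213] th -1.440 F [-1.3  0.1  7.5] w 0.0171
t 47.75 tcp [ 0.4357 -0.002   0.1213] th -1.440 F [-1.3  0.1  7.5] w 0.0171
spin 0.0 shift cm x,y,z: [ 0. -4.  0.]
spin 0.0 shift cm x,y,z: [ 1.27 -0.    6.48]
```

View pics/s22.png

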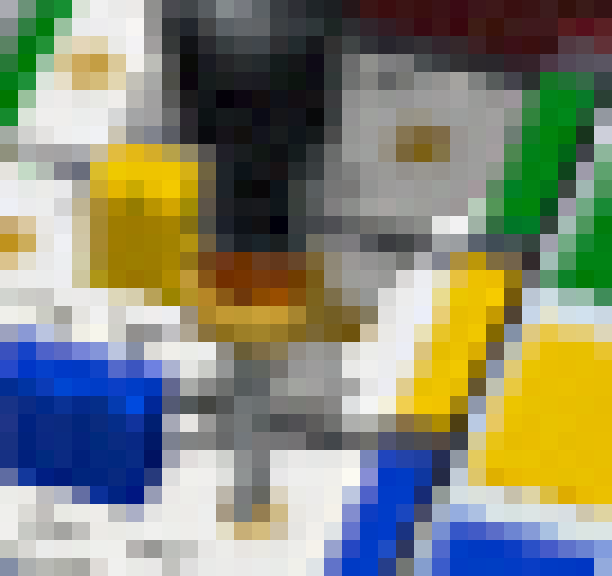

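{"method": "send_rows", "body": {
  "plan": [
    [0,-2,0,0,0.1],
    [0,-2,0,0,0.1],
    [0.64,0,3.2,0,0.1],
    [0.63,0,3.2,0,0.1],
    [0,0,0,0,0.1],
    [0,2,0,0,0.1],
    [0,1.2,0,0,0.1],
    [0,0,0,0,0.1],
    [0,0,0,0,0.1]
  ]
}}

```text
clock: 48.88
tcp_pos: [0.5005, -0.0062, 0.1291]
orientation: [-1.268, 1.112, -1.113]
contact_force: [0.4, 0.1, -0.1]
grip_width: 0.0176
```

```bash
cat > chk.py <<'E'
from g import *
import sys
def chk(x,y,name):
    f=grab("side")
    p,th,M=state();T=jw([x,y,.028])
    u=proj(f,T)[0];l,t,k=int(u[0])-15,int(u[1])-24,16
    print("dot px",(u-[l,t]+.5)*k,"tip px",(proj(f,p-[0,0,.094])[0]-[l,t]+.5)*k)
    c=cv2.resize(f["image"][t:t+34,l:l+34],None,fx=k,fy=k,interpolation=cv2.INTER_NEAREST)
    cv2.imwrite(f"pics/{name}.png",c[:,:,::-1])
    go(([*T[:2],.122],th))
chk(float(sys.argv[1]),float(sys.argv[2]),sys.argv[3])
E
python3 chk.py .033 .0525 s23
```

```text
t 48.92 tcp [ 0.5007 -0.0062  0.1292] th -1.440 F [ 0.4 -0.3 -0.5] w 0.0175
dot px [254.49747595 403.52574578] tip px [257.43019077 379.07467237]
t 48.92 tcp [ 0.5007 -0.0062  0.1292] th -1.440 F [ 0.4 -0.3 -0.5] w 0.0175
spin 0.0 shift cm x,y,z: [0.01 0.72 0.06]
```

View pics/s23.png

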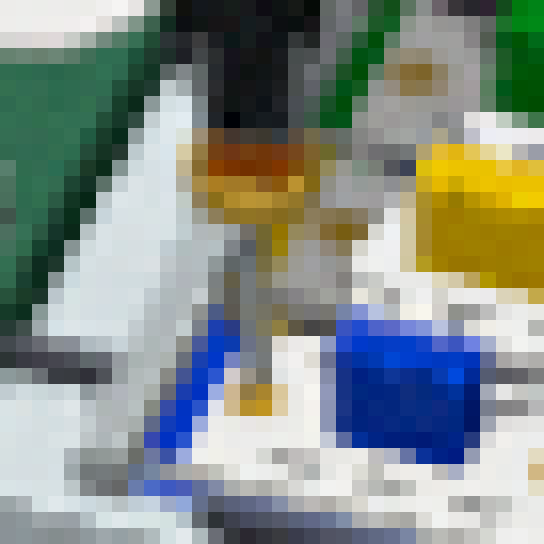

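{"method": "send_rows", "body": {
  "plan": [
    [0,0.4,0.1,0,0.1],
    [0,0.2,0,0,0.1],
    [0,0.1,0,0,0.1],
    [0,0.1,0,0,0.1],
    [0,0,0,0,0.1],
    [0,0,0,0,0.1]
  ]
}}

```text
clock: 49.68
tcp_pos: [0.5016, -0.0061, 0.1214]
orientation: [-1.268, 1.112, -1.113]
contact_force: [-1.7, 1.0, 6.1]
grip_width: 0.0174
```

Run:
```python
from g import *
p,th,M=state();T=jw([-.033,-.002,0])
go(([*T[:2],p[2]],th))
```

```text
t 49.67 tcp [ 0.5016 -0.0061  0.1214] th -1.440 F [-1.7  1.   6.1] w 0.0174
t 49.67 tcp [ 0.5016 -0.0061  0.1214] th -1.440 F [-1.7  1.   6.1] w 0.0174
spin 0.0 shift cm x,y,z: [ 4.09 -0.   -7.56]
```

{"method": "send_rows", "body": {
  "plan": [
    [0,0,0,0,0.1],
    [0,0,0,0,0.1],
    [0,0,0,0,0.1],
    [0,0,0,0,0.1]
  ]
}}

```text
clock: 50.18
tcp_pos: [0.5016, -0.0061, 0.1213]
orientation: [-1.268, 1.112, -1.113]
contact_force: [-1.9, -0.1, 5.7]
grip_width: 0.0175
```

{"method": "send_rows", "body": {
  "plan": [
    [0,-2,0,0,0.1],
    [0,-2,0,0,0.1],
    [2,0,-3.8,0,0.1],
    [2.1,0,-3.8,0,0.1],
    [0,0,0,0,0.1],
    [0,2,0,0,0.1],
    [0,1.2,0,0,0.1],
    [0,0,0,0,0.1],
    [0,0,0,0,0.1]
  ]
}}

```text
clock: 51.3
tcp_pos: [0.4318, -0.0565, 0.1289]
orientation: [-1.268, 1.112, -1.112]
contact_force: [0.9, -0.0, 0.5]
grip_width: 0.0174
```

```bash
python3 chk.py -.033 -.002 s24
```

```text
t 51.35 tcp [ 0.4319 -0.0566  0.1291] th -1.440 F [-0.5 -0.8 -1.2] w 0.0176
dot px [254.73541369 400.25370406] tip px [256.51174204 375.68209188]
t 51.35 tcp [ 0.4319 -0.0566  0.1291] th -1.440 F [-0.5 -0.8 -1.2] w 0.0176
spin 0.0 shift cm x,y,z: [-0.    0.71  0.01]
```

View pics/s24.png

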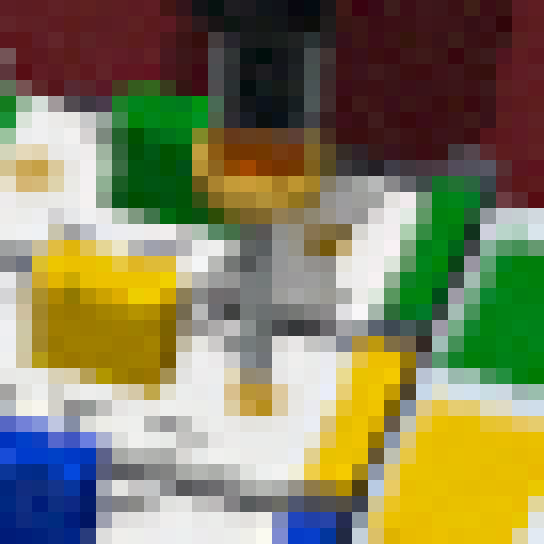

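Aligned over the yellow near dot (dot at 256,398).

{"method": "send_rows", "body": {
  "plan": [
    [0,0.4,0,0,0.1],
    [0,0.2,0,0,0.1],
    [0,0.1,0,0,0.1],
    [0,0.1,0,0,0.1],
    [0,0,0,0,0.1],
    [0,0,0,0,0.1],
    [0,0,0,0,0.1]
  ]
}}

```text
clock: 52.22
tcp_pos: [0.4316, -0.0567, 0.1213]
orientation: [-1.268, 1.112, -1.113]
contact_force: [-1.7, -0.4, 6.4]
grip_width: 0.0178
```

{"method": "send_rows", "body": {
  "plan": [
    [0,0,0,0,0.1],
    [0,0,0,0,0.1],
    [0,0,0,0,0.1],
    [0,-2,0,0,0.1],
    [0,-2,0,0,0.1],
    [0.64,0,3.2,0,0.1],
    [0.63,0,3.3,0,0.1],
    [0,0,0,0,0.1],
    [0,2,0,0,0.1],
    [0,1.2,0,0,0.1],
    [0,0,0,0,0.1],
    [0,0,0,0,0.1]
  ]
}}

```text
clock: 53.72
tcp_pos: [0.4976, -0.0608, 0.1291]
orientation: [-1.268, 1.112, -1.113]
contact_force: [0.4, -0.4, 0.1]
grip_width: 0.0177
```

```bash
python3 chk.py .033 -.002 s25
```

```text
t 53.77 tcp [ 0.4978 -0.0608  0.1293] th -1.440 F [ 0.3 -0.7 -1.6] w 0.0176
dot px [259.84033132 393.19798757] tip px [260.82083406 367.6043027 ]
t 53.77 tcp [ 0.4978 -0.0608  0.1293] th -1.440 F [ 0.3 -0.7 -1.6] w 0.0176
spin 0.0 shift cm x,y,z: [-0.01  0.73  0.01]
```

View pics/s25.png

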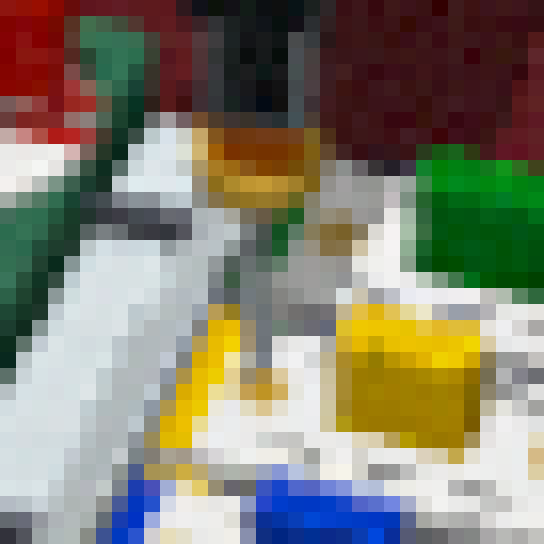

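{"method": "send_rows", "body": {
  "plan": [
    [0.1,0.4,0,0,0.1],
    [0,0.2,0,0,0.1],
    [0,0.1,0,0,0.1],
    [0,0.1,0,0,0.1],
    [0,0,0,0,0.1],
    [0,0,0,0,0.1],
    [0,0,0,0,0.1]
  ]
}}

```text
clock: 54.65
tcp_pos: [0.4978, -0.0619, 0.1213]
orientation: [-1.268, 1.112, -1.113]
contact_force: [-1.0, 0.4, 6.5]
grip_width: 0.0175
```

Run:
```python
from g import *
p,th,M=state();T=jw([-.033,-.0537,0])
go(([*T[:2],p[2]],th))
```

```text
t 54.65 tcp [ 0.4978 -0.0619  0.1213] th -1.440 F [-1.   0.4  6.5] w 0.0175
t 54.65 tcp [ 0.4978 -0.0619  0.1213] th -1.440 F [-1.   0.4  6.5] w 0.0175
spin 0.0 shift cm x,y,z: [ 3.69 -0.   -7.45]
```

{"method": "send_rows", "body": {
  "plan": [
    [0,0,0,0,0.1],
    [0,0,0,0,0.1],
    [0,0,0,0,0.1],
    [0,-2,0,0,0.1],
    [0,-2,0,0,0.1],
    [1.85,0,-3.7,0,0.1],
    [1.85,0,-3.7,0,0.1],
    [0,0,0,0,0.1],
    [0,2,0,0,0.1],
    [0,1.2,0,0,0.1],
    [0,0,0,0,0.1],
    [0,0,0,0,0.1]
  ]
}}

```text
clock: 56.15
tcp_pos: [0.4296, -0.1079, 0.1289]
orientation: [-1.268, 1.112, -1.112]
contact_force: [0.5, -0.3, -0.0]
grip_width: 0.0176
```

```bash
python3 chk.py -.033 -.0537 s26
```

```text
t 56.20 tcp [ 0.4296 -0.108   0.1291] th -1.440 F [-0.2 -0.4 -0.3] w 0.0174
dot px [262.53560086 402.58710896] tip px [259.72610319 377.58161769]
t 56.20 tcp [ 0.4296 -0.108   0.1291] th -1.440 F [-0.2 -0.4 -0.3] w 0.0174
spin 0.0 shift cm x,y,z: [-0.    0.71 -0.09]
```

View pics/s26.png

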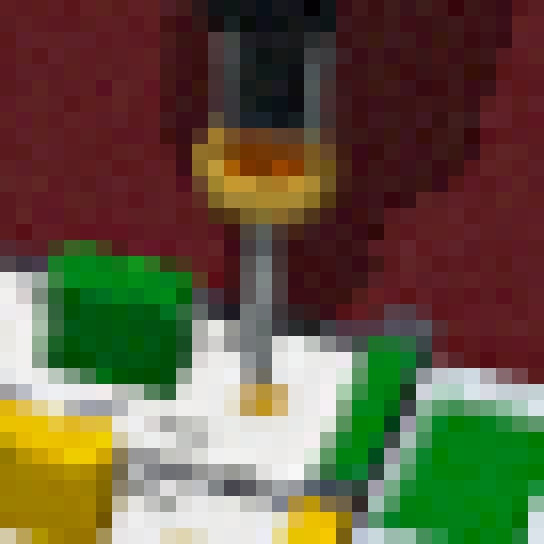

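Aligned over the green near dot (264,400).

{"method": "send_rows", "body": {
  "plan": [
    [0,0.4,-0.1,0,0.1],
    [0,0.2,0,0,0.1],
    [0,0.1,0,0,0.1],
    [0,0.1,0,0,0.1],
    [0,0,0,0,0.1],
    [0,0,0,0,0.1],
    [0,0,0,0,0.1]
  ]
}}

```text
clock: 57.08
tcp_pos: [0.4283, -0.1083, 0.1213]
orientation: [-1.268, 1.112, -1.113]
contact_force: [-2.0, 0.3, 7.0]
grip_width: 0.0175
```

{"method": "send_rows", "body": {
  "plan": [
    [0,0,0,0,0.1],
    [0,0,0,0,0.1],
    [0,0,0,0,0.1],
    [0,-2,0,0,0.1],
    [0,-2,0,0,0.1],
    [0.64,0,3.2,0,0.1],
    [0.63,0,3.3,0,0.1],
    [0,0,0,0,0.1],
    [0,2,0,0,0.1],
    [0,1.2,0,0,0.1],
    [0,0,0,0,0.1],
    [0,0,0,0,0.1]
  ]
}}

```text
clock: 58.58
tcp_pos: [0.4943, -0.1125, 0.1291]
orientation: [-1.268, 1.112, -1.113]
contact_force: [-0.4, 0.4, -0.0]
grip_width: 0.0177
```

```bash
python3 chk.py .033 -.0537 s27
```

```text
t 58.62 tcp [ 0.4945 -0.1125  0.1293] th -1.440 F [ 0.1 -0.8 -1.2] w 0.0173
dot px [257.26083043 398.60212264] tip px [258.73507451 372.91915776]
t 58.62 tcp [ 0.4945 -0.1125  0.1293] th -1.440 F [ 0.1 -0.8 -1.2] w 0.0173
spin 0.0 shift cm x,y,z: [-0.02  0.73  0.02]
```

View pics/s27.png

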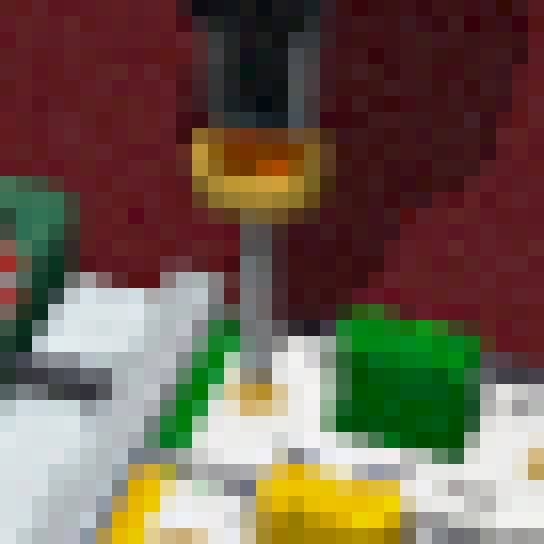

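{"method": "send_rows", "body": {
  "plan": [
    [0,0.4,0,0,0.1],
    [0,0.2,0,0,0.1],
    [0,0.1,0,0,0.1],
    [0,0.1,0,0,0.1],
    [0,0,0,0,0.1],
    [0,0,0,0,0.1],
    [0,0,0,0,0.1],
    [0,0,0,0,0.1]
  ]
}}

```text
clock: 59.62
tcp_pos: [0.4943, -0.1124, 0.1213]
orientation: [-1.268, 1.112, -1.113]
contact_force: [-2.3, 0.4, 7.4]
grip_width: 0.0175
```

Run:
```python
from g import *
p,th,M=state()
go(([p[0],p[1],.205],th),([.4238,-.3468,.205],-1.440),([.4238,-.3468,.109],-1.440))
```

```text
t 59.62 tcp [ 0.4943 -0.1124  0.1213] th -1.440 F [-2.3  0.4  7.4] w 0.0175
t 59.62 tcp [ 0.4943 -0.1124  0.1213] th -1.440 F [-2.3  0.4  7.4] w 0.0175
spin 0.0 shift cm x,y,z: [ 0.   -8.37  0.  ]
spin -0.0 shift cm x,y,z: [ 22.32  -0.   -10.05]
spin 0.0 shift cm x,y,z: [0.  9.6 0. ]
```

{"method": "send_rows", "body": {
  "plan": [
    [0,0,0,0,0.1],
    [0,-3,0,0,0.1],
    [0,-3.4,0,0,0.1],
    [0,-2,0,0,0.1],
    [5,0,-2.2,0,0.1],
    [5,0,-2.2,0,0.1],
    [5,0,-2.2,0,0.1],
    [5,0,-2.2,0,0.1],
    [2.3,0,-1.2,0,0.1],
    [0,0,0,0,0.1],
    [0,0,0,0,0.1],
    [0,0,0,0,0.1]
  ]
}}

```text
clock: 61.12
tcp_pos: [0.4248, -0.3451, 0.2047]
orientation: [-1.269, 1.111, -1.11]
contact_force: [-0.1, -0.6, -0.5]
grip_width: 0.0176
```

Run:
```python
from g import *
go(([.4238,-.3468,.109],-1.440))
f=grab("side")
crop(f,(345,100,405,175),8,"s28")
```

```text
t 61.12 tcp [ 0.4248 -0.3451  0.2047] th -1.438 F [-0.1 -0.6 -0.5] w 0.0176
spin 0.1 shift cm x,y,z: [ 0.16  9.57 -0.13]
```

View pics/s28.png

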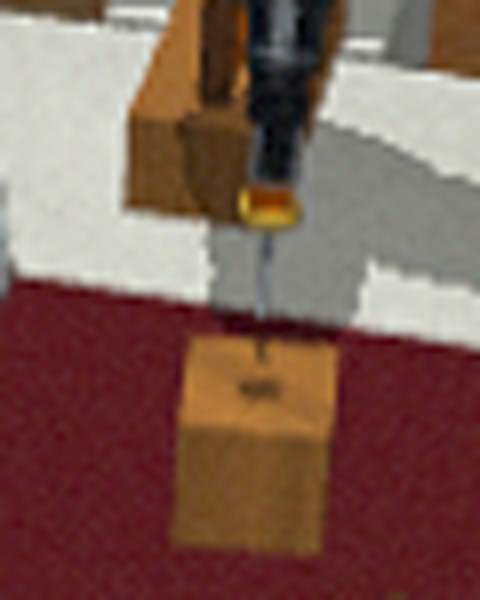

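{"method": "send_rows", "body": {
  "plan": [
    [0.15,1,-0.1,0,0.1],
    [0,1.5,0,0,0.1],
    [0,0,0,0,0.1],
    [0,0,0,0,0.1],
    [0,0,0,0,0.1]
  ]
}}

```text
clock: 61.8
tcp_pos: [0.4235, -0.3483, 0.18]
orientation: [-1.268, 1.112, -1.113]
contact_force: [-0.2, 0.5, -0.5]
grip_width: 0.0177
```

Run:
```python
from g import *
go(([.4238,-.3468,.109],-1.440))
```

```text
t 61.80 tcp [ 0.4235 -0.3483  0.18  ] th -1.440 F [-0.2  0.5 -0.5] w 0.0177
spin -0.0 shift cm x,y,z: [-0.15  7.1   0.05]
```

{"method": "send_rows", "body": {
  "plan": [
    [-0.1,1.5,0,0,0.1],
    [0,1.5,0,0,0.1],
    [0,1.2,0,0,0.1],
    [0,0,0,0,0.1]
  ]
}}

```text
clock: 62.3
tcp_pos: [0.4223, -0.3466, 0.1362]
orientation: [-1.269, 1.115, -1.11]
contact_force: [0.1, -0.7, 0.2]
grip_width: 0.0175
```

{"method": "send_rows", "body": {
  "plan": [
    [0,1,0.1,0,0.1],
    [0,1,0,0,0.1],
    [0,0.5,0,0,0.1],
    [0,0,0,0,0.1],
    [0,0,0,0,0.1]
  ]
}}

```text
clock: 62.92
tcp_pos: [0.4243, -0.3471, 0.1129]
orientation: [-1.268, 1.112, -1.113]
contact_force: [-0.1, -0.1, -0.5]
grip_width: 0.0179
```

Run:
```python
from g import *
go(([.4238,-.3468,.109],-1.440))
f=grab("side")
crop(f,(345,100,405,175),8,"s29")
```

```text
t 62.92 tcp [ 0.4243 -0.3471  0.1129] th -1.440 F [-0.1 -0.1 -0.5] w 0.0179
spin -0.0 shift cm x,y,z: [-0.04  0.39 -0.05]
```

View pics/s29.png

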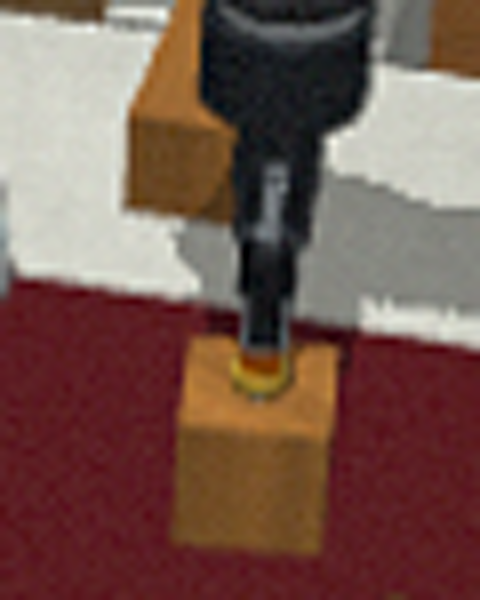

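{"method": "send_rows", "body": {
  "plan": [
    [0,0.2,0,0,0.1],
    [0,0.1,0,0,0.1],
    [0,0.1,0,0,0.1],
    [0,0,0,0,0.1],
    [0,0,0,0,0.1]
  ]
}}

```text
clock: 63.6
tcp_pos: [0.4242, -0.3471, 0.1091]
orientation: [-1.268, 1.112, -1.113]
contact_force: [-1.3, 1.2, 5.7]
grip_width: 0.0176
```

Seated (5.7 N). Release and retreat.

{"method": "send_rows", "body": {
  "plan": [
    [0,0,0,0,0.3],
    [0,0,0,0,0.5],
    [0,0,0,0,0.5],
    [0,0,0,0,0.5],
    [0,-2,0,0,0.5],
    [0,-3,0,0,0.5],
    [0,-4,0,0,0.5],
    [0,-4,0,0,0.5],
    [5,0,0,0,0.5],
    [5,0,0,0,0.5],
    [5,0,0,0,0.5],
    [0,0,0,0,0.5]
  ]
}}

```text
clock: 65.1
tcp_pos: [0.4421, -0.4998, 0.2379]
orientation: [-1.268, 1.116, -1.117]
contact_force: [0.2, -0.5, -0.6]
grip_width: 0.0428
```

Run:
```python
from g import *
state()
d={n:grab(n) for n in("top","side")}
pickle.dump(d,open("f4.pkl","wb"))
crop(d["side"],(275,115,415,245),5,"s30");crop(d["top"],(295,140,475,270),4,"t30")
cv2.imwrite("pics/top_end.png",d["top"]["image"][:,:,::-1])
```

```text
t 65.10 tcp [ 0.4421 -0.4998  0.2379] th -1.445 F [ 0.2 -0.5 -0.6] w 0.0428
```

View pics/s30.png

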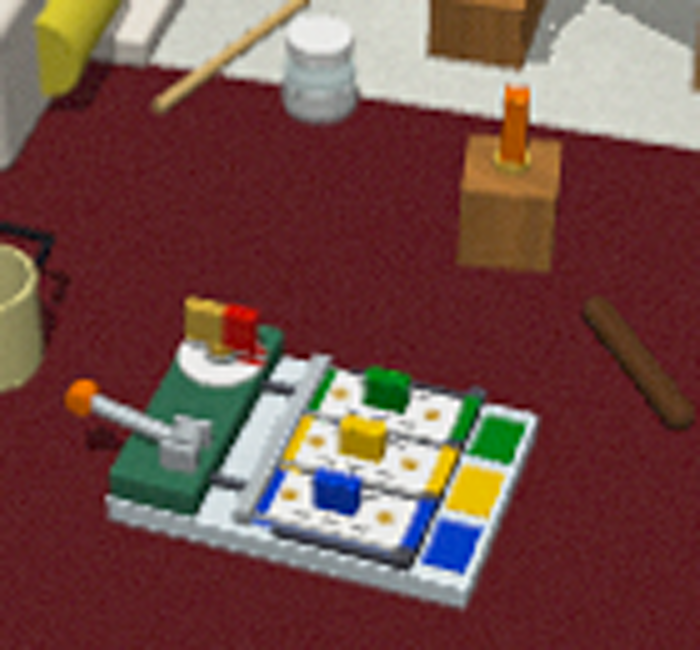

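View pics/t30.png

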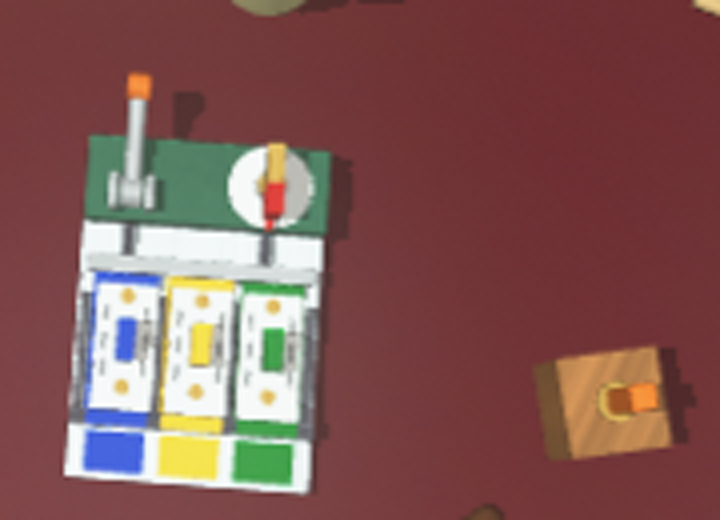

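View pics/top_end.png

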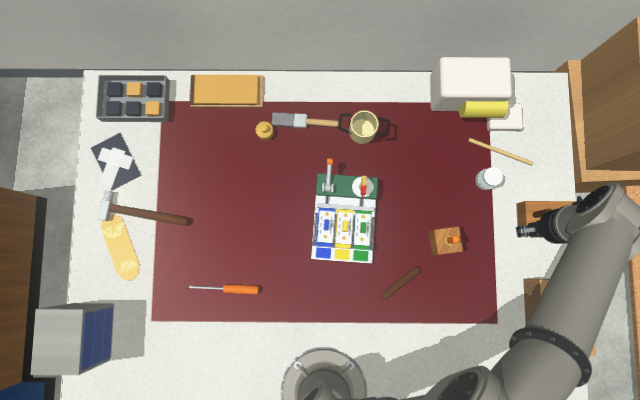

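Run:
```python
from g import *
d=pickle.load(open("f4.pkl","rb"));t=d["top"]
px=lambda l,tp,k,p:np.array(p)/k+np.array([l,tp])+(.5/k-.5)
for n,a in(("b",[(128,296),(121,387)]),("y",[(202,301),(195,392)]),("g",[(274,307),(267,397)])):
    print(n,wj(unproj(t,px(295,140,4,a),.028).mean(0)).round(4))
u=unproj(t,px(295,140,4,[(277,148),(273,214)]),.09);h=np.arctan2(*(u[1]-u[0])[1::-1]);print("nut",(np.pi+2-(h-J[2]))%(2*np.pi))
def cen(im,box):
    l,tp,r_,b=box;c=im[tp:b,l:r_].astype(float);w=np.clip((c[...,0]-130)/80,0,1)*np.clip(c[...,0]-c[...,2]-90,0,40)
    v,u=np.mgrid[tp:b,l:r_];return (w*u).sum()/w.sum(),(w*v).sum()/w.sum()
print(cen(d["side"]["image"],(282,183,300,204)))
from bench import r
print(r.hand_in())
```

```text
b [0.0005 0.0526 0.028 ]
y [ 0.0006 -0.001   0.028 ]
g [ 0.0003 -0.0532  0.028 ]
nut 2.0029063082750413
(np.float64(290.8971868768739), np.float64(193.1681275014704))
the job is handed in; nothing more can be done
None
```

I finished the whole sequence and handed the job in at about 65 s of the 210 s allowed. The hand-in gives no verdict, so what follows is from my own checks.

**What I did:**
- I opened the lever, turned the nut to its line, and laid the green, blue and yellow templates in their pockets with the bands away from the robot.
- I closed the lever, touched all six dots with the awl in the required order (a steady 6–7 N on each), then stood the awl back in its stand.

**Last checks:**
- **Nut:** about 2.00 rad in the final picture.
- **Templates:** all three within about 1 mm of fully against the fence and centred in their pockets to within 1.5 mm.
- **Lever:** back at its starting closed position.
- **Awl:** upright with its collar on the block.
- **Other tools:** they look unmoved, and the gripper is clear of everything.

**What went wrong or disagreed:**
- **Lever:** when I first let go of it, I lifted it to about 0.06 rad. That is still under the 0.12 limit, but I gripped it again and pressed it fully down before using the awl.
- **Yellow template:** the two cameras disagreed by about 1.5 mm on its sideways position. I aimed between the two readings, and the side picture showed the needle lined up with each dot before I lowered it.

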